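# Unload the weld fixture

### The arm

A 6-joint arm with a two-finger parallel gripper is mounted at the origin on the work surface. World frame = base frame: x ahead of the robot, y to its left, z up, the work surface at z = 0. Lengths are in m, angles in degrees, forces in N, time in s.
With the tool pointing down it reaches from about 0.275 to 0.825 m from the base axis. Payload 4.9 kg.
Tool frame: the origin (TCP) lies on the front face of the gripper's body, between the roots of the fingers; the fingertips stand tcp_to_tips ahead of it and the grasp point (between the pads) lies 54 mm ahead of it (tcp_to_tips is the distance from the TCP to the fingertips, in m); z points along the fingers, y is the line along which they close (so a half turn about z gives the same grasp; the last joint's range is limited). The gripper opens to 85 mm and grips with 20 to 120 N. Pads are 22 mm wide; open, the fingers measure 114 mm over their backs; the gripper's body (76 mm by 85 mm) begins 54 mm behind the grasp point. The pads swing forward as they close: fully open they stand 13 mm farther back than shut.
Start: joints at [-82.46, 18.69, -11.035, 60.275, 0, 82.311], TCP at [0.144, -0.531, 0.304] pointing down, gripper open.
Joint ranges: [-152.03, 152.03], [-55.5, 102.48], [-74.3, 77.21], [-110.64, 120.58], [-84.22, 78.4], [-180, 180]. Speed limits (degrees/s): [147.25, 147.25, 180, 180, 180, 180].

### API

Orientations are given as [roll, pitch, yaw] about the fixed x, y, z axes, in that order (R = Rz(yaw) Ry(pitch) Rx(roll)).
In Python, from bench import get_state, capture, get_calibration, job_done, tcp_to_tips gives the robot as it stands.
- The arm moves only by the shell command python3 -m jog 'ROWS' [FORCE]. ROWS is JSON, one flat list of numbers, 5 for each row, row after row: the shift along the tool's x, y, z in m, then the turn about the tool's z in rad, then the opening, from -1 (shut) to 1 (fully open). A call has exactly 8 rows; each row is the pose to reach, as a shift and turn from the pose commanded when the call began, along the tool's axes at that moment; what a row does not reach only later rows make up. A row lasts 1/12 s, in which the tool goes at most 41.7 mm and 7.16 degrees, less where a joint would pass 70% of its speed; a pose out of reach is approached as far as the arm can. A call with a gripper value outside its range is refused whole. The fingers move at their own pace and stop on an object; FORCE is the grip in N (left out, the last holds). Time passes only in rows, so rows that repeat a pose let the fingers close, or fill a call up. It gives the time, the measured TCP pose, the force, the opening and the grip force at its end, in the units of the state.
- get_state(): the state, without advancing time (a new reading comes with each control period).
- capture(name): name is "scene" or "top" or "wrist"; returns (picture, depth): 480x640x3 uint8, red, green, blue; 480x640 float32, m along the optical axis (not along the pixel's ray), 0 where there is no reading.
- get_calibration(name): a dict with "camera_matrix" (3x3 intrinsics, pixels), "R" (3x3) and "t" (3): a world point X has camera coordinates R X + t. Camera axes: x right, y down, z forward; pixel columns grow to the right and rows downward; lengths in m; the calibration is good to about 2 mm. The wrist camera is an equidistant fisheye: a pixel r from the principal point sees the ray r / f radians off the axis. A picture is of the moment at which its call begins: read the wrist's pose just before it. get_calibration takes no time and is no camera call; for the wrist camera it gives the pose at the moment of the call.
- job_done(): hands the job in; it is judged then, once.
The state is a dict: "time": time; "joint_pos": joint angles; "joint_velocities": joint speeds; "tau": joint torques, N m; "tool_pos": TCP position; "ee_rot": TCP orientation; "wrist_force": force on the tool from outside, world axes, zero at the start; "ft_torque": the same for the moment, N m; "gripper_width": opening from 0.0 (shut) to 1.0 (fully open); "grasp_force": force on a finger pad.
Only numpy, scipy, OpenCV 4.12 (cv2) and the standard library are available. Lean on these libraries where they do the work, as an engineer would, in place of code of your own. Each camera call takes 0.05 s, during which the arm holds its last target. There are 200 camera calls.

### The job

First check every pipe neck in the weld fixture with the infrared thermometer, working from left to right as the robot sees them: from about a hand's width in front, aim its beam at the front of the weld bead at the foot of the tube and hold it still there for a good second (two to be sure); then lay the thermometer back on its green mat. Then pull up both index plungers and twist each so that it stays latched open with the bar still in place, slide the hold-down bar out towards you and lay it flat along the black mat, and stand every neck upright on the cooling rack, set down gently and not dropped. Leave the plungers latched open, and do not disturb the spray can, the brush or the hammer.

Things in the scene. Friction and masses are not known exactly. Their poses are not given: they have to be found in the camera images.
- fixture: Blue weld fixture, fixed: base plate 120 (x) x 400 (y) mm, top at z = 40 mm; nests with a 5 mm lip at y = +111 (left), +37, -37, -111; at y = +172 and -172 a C-post 36 mm wide, open to -x (robot side): lower jaw at z = 106, upper jaw from z = 120 to 134 and from x = -20 to +34, back of slot at x = +20. Origin: centre of its footprint on the table; x away from the robot, y along it to the left, z up.
- bar: Loose steel hold-down bar 30 (x) x 388 (y) x 12 mm, 0.5 kg, over the tubes, ends in the C-posts' slots (2 mm play), each with a 14 mm hole for a plunger's pin. Mid-top: orange upright grip 16 (x) x 60 (y) mm, 12 to 48 mm above origin. Rubber pads 4.5 mm high below it clear the tubes by 1.5 mm. With both pins up it slides out level to -x; 40 mm frees it. Origin: centre of its flat underside.
- bar_mat: Black rubber mat 100 (x) x 400 (y) x 4 mm lying on the table between the robot and the fixture, long side roughly parallel to the fixture. Origin: centre of its underside, y along it, z up.
- gun: Yellow and black pistol-shaped infrared thermometer, about 0.2 kg, lying on its side on its green mat. Barrel: 130 (x) x 42 (y) x 40 (z) mm; handle leaves its rear half towards -y, 36 mm thick, reaching y = -118. The flat sides of the barrel are free to be gripped across y from x = 0 to +60, in front of the trigger. Origin: centre of the barrel's underside; x is the measuring beam's direction, z up as it lies.
- gun_nose (a point): The middle of the thermometer's lens at the front of the barrel: at (77, 0, 20) mm in the thermometer's frame; same axes, the beam leaves along +x.
- gun_mat: Green mat 200 (x) x 180 (y) x 4 mm on the robot's right, the thermometer's place. Origin: centre of its underside, z up.
- rack: Cooling rack of steel bars, 200 (x) x 200 (y) mm, flat top 30 mm above the table, on the robot's left, empty at the start; room for four necks, two by two, centres 90 mm apart. Origin: centre of its footprint on the table, z up.
- spray_can: White spray can with a red cap, 60 mm across, 170 mm tall; not part of the job. Origin: centre of its underside.
- brush: Brush with a wooden handle, 200 mm long, lying behind the fixture; not part of the job. Origin: middle of its length, at the table.
- hammer: Hammer, 240 mm long, lying on the far left; not part of the job. Origin: middle of its length, at the table.
- neck_1: Welded pipe neck in the far left of the four nests (None if that nest is empty): flange 60 (x) x 60 (y) x 8 mm with a steel tube 38 mm across standing on it, 60 mm tall in all, 0.25 to 0.5 kg. Origin: centre of the flange's underside, z up the tube, axes as the fixture's at the start. Grip the tube from outside; it lifts straight out of its nest.
- weld_1 (a point): The front (robot side, -x) of the brown weld bead round the foot of neck_1's tube: at (-22, 0, 11) mm in the neck's frame.
- neck_2: Welded pipe neck in the second from left of the four nests (None if that nest is empty): flange 60 (x) x 60 (y) x 8 mm with a steel tube 42 mm across standing on it, 60 mm tall in all, 0.25 to 0.5 kg. Origin: centre of the flange's underside, z up the tube, axes as the fixture's at the start. Grip the tube from outside; it lifts straight out of its nest.
- weld_2 (a point): The front (robot side, -x) of the brown weld bead round the foot of neck_2's tube: at (-24, 0, 11) mm in the neck's frame.
- neck_3: Welded pipe neck in the third from left of the four nests (None if that nest is empty): flange 60 (x) x 60 (y) x 8 mm with a steel tube 48 mm across standing on it, 60 mm tall in all, 0.25 to 0.5 kg. Origin: centre of the flange's underside, z up the tube, axes as the fixture's at the start. Grip the tube from outside; it lifts straight out of its nest.
- weld_3 (a point): The front (robot side, -x) of the brown weld bead round the foot of neck_3's tube: at (-27, 0, 11) mm in the neck's frame.
- neck_4: Welded pipe neck in the far right of the four nests (None if that nest is empty): flange 60 (x) x 60 (y) x 8 mm with a steel tube 42 mm across standing on it, 60 mm tall in all, 0.25 to 0.5 kg. Origin: centre of the flange's underside, z up the tube, axes as the fixture's at the start. Grip the tube from outside; it lifts straight out of its nest.
- weld_4 (a point): The front (robot side, -x) of the brown weld bead round the foot of neck_4's tube: at (-24, 0, 11) mm in the neck's frame.
- plunger_left (a joint): Pull of the left index plunger (vertical, on the left C-post), m: 0 home, pin 8 mm down in the bar's hole; 0.018 upper stop. Spring 6 N at 0, 13 N at 0.016. Pulled at least 0.015 and turned 60 to 95 degrees either way (stops at 100), its cross pin rests on the sleeve at 0.012 to 0.014 and it stays up by itself, clear of the bar. Let go unturned, it springs home.
- plunger_left_knob: Red round knob of the left index plunger, 30 mm across, 26 mm high, axis vertical; origin at its middle, on the axis, 169 mm above the table at home; rises with the pull. Its yaw less the fixture's is the turn (about 0 at home). A steel sleeve 22 mm across stands under it, from 2 mm below the knob.
- plunger_right (a joint): Pull of the right index plunger (vertical, on the right C-post), m: 0 home, pin 8 mm down in the bar's hole; 0.018 upper stop. Spring 6 N at 0, 13 N at 0.016. Pulled at least 0.015 and turned 60 to 95 degrees either way (stops at 100), its cross pin rests on the sleeve at 0.012 to 0.014 and it stays up by itself, clear of the bar. Let go unturned, it springs home.
- plunger_right_knob: Red round knob of the right index plunger, 30 mm across, 26 mm high, axis vertical; origin at its middle, on the axis, 169 mm above the table at home; rises with the pull. Its yaw less the fixture's is the turn (about 0 at home). A steel sleeve 22 mm across stands under it, from 2 mm below the knob.
Things that resemble listed ones, but are neither listed nor needed, are in the scene too. Leave any orange or red look-alike of the neck_2 alone. Leave any yellow look-alike of the neck_4 alone.

How it is judged (in metres and radians):
On the way, in this order (a step that is already met when the one before it is completed fails the run):
1. the thermometer, held 20 to 150 mm in front of neck_1's weld, points at the front of that weld bead (beam within 15 mm of it) for 1 s (x of weld_1 in the frame of gun_nose between 0.02 and 0.15 m and y of weld_1 in the frame of gun_nose between -0.015 and 0.015 m and z of weld_1 in the frame of gun_nose between -0.015 and 0.015 m and x of gun_nose in the frame of neck_1 below -0.05 m), for 1 s.
2. the thermometer, held 20 to 150 mm in front of neck_2's weld, points at the front of that weld bead (beam within 15 mm of it) for 1 s (x of weld_2 in the frame of gun_nose between 0.02 and 0.15 m and y of weld_2 in the frame of gun_nose between -0.015 and 0.015 m and z of weld_2 in the frame of gun_nose between -0.015 and 0.015 m and x of gun_nose in the frame of neck_2 below -0.05 m), for 1 s.
3. the thermometer, held 20 to 150 mm in front of neck_3's weld, points at the front of that weld bead (beam within 15 mm of it) for 1 s (x of weld_3 in the frame of gun_nose between 0.02 and 0.15 m and y of weld_3 in the frame of gun_nose between -0.015 and 0.015 m and z of weld_3 in the frame of gun_nose between -0.015 and 0.015 m and x of gun_nose in the frame of neck_3 below -0.05 m), for 1 s.
4. the thermometer, held 20 to 150 mm in front of neck_4's weld, points at the front of that weld bead (beam within 15 mm of it) for 1 s (x of weld_4 in the frame of gun_nose between 0.02 and 0.15 m and y of weld_4 in the frame of gun_nose between -0.015 and 0.015 m and z of weld_4 in the frame of gun_nose between -0.015 and 0.015 m and x of gun_nose in the frame of neck_4 below -0.05 m), for 1 s.
5. both plungers stand latched open (pulled more than 9 mm), let go, with the bar still in place in the posts (value of joint each of plunger_left, plunger_right above 0.009 m and contact force between the fingers and plunger_left_knob below 0.5 N and contact force between the fingers and plunger_right_knob below 0.5 N and x of bar in the frame of fixture between -0.01 and 0.01 m and y of bar in the frame of fixture between -0.01 and 0.01 m and z of bar in the frame of fixture between 0.1 and 0.115 m), for 0.5 s.
6. the bar lies flat along the black mat, at rest and let go (horizontal distance between bar and bar_mat below 0.04 m and angle between the y axis of bar and the y axis of bar_mat, either way round below 0.2 rad and z of bar in the frame of bar_mat below 0.015 m and angle between bar's own z axis and vertical below 0.1 rad and linear speed of bar below 0.02 m/s and contact force between the fingers and bar below 0.5 N), for 0.3 s.
At the end, for the whole second after the job is handed in: Every neck upright (6 deg) on the rack, centre within 85 mm (x and y) of its centre; bar flat on the black mat, within 40 mm of its centre and 11 deg; thermometer on its mat, within 90 mm (x), 80 mm (y) of its centre; both plungers over 9 mm up; all at rest (value of joint each of plunger_left, plunger_right above 0.009 m and horizontal distance between bar and bar_mat below 0.04 m and angle between the y axis of bar and the y axis of bar_mat, either way round below 0.2 rad and z of bar in the frame of bar_mat below 0.015 m and angle between each of bar, neck_1, neck_2, neck_3, neck_4's own z axis and vertical below 0.1 rad and linear speed of each of bar, gun, neck_1, neck_2, neck_3, neck_4 below 0.02 m/s and x of gun in the frame of gun_mat between -0.09 and 0.09 m and y of gun in the frame of gun_mat between -0.08 and 0.08 m and z of gun in the frame of gun_mat below 0.02 m and x of neck_1 in the frame of rack between -0.085 and 0.085 m and y of neck_1 in the frame of rack between -0.085 and 0.085 m and z of neck_1 in the frame of rack between 0.026 and 0.036 m and x of neck_2 in the frame of rack between -0.085 and 0.085 m and y of neck_2 in the frame of rack between -0.085 and 0.085 m and z of neck_2 in the frame of rack between 0.026 and 0.036 m and x of neck_3 in the frame of rack between -0.085 and 0.085 m and y of neck_3 in the frame of rack between -0.085 and 0.085 m and z of neck_3 in the frame of rack between 0.026 and 0.036 m and x of neck_4 in the frame of rack between -0.085 and 0.085 m and y of neck_4 in the frame of rack between -0.085 and 0.085 m and z of neck_4 in the frame of rack between 0.026 and 0.036 m); the robot touches nothing.
It fails at once if the spray can is moved more than 25 mm (distance of spray_can from where it was at the start of the episode above 0.025 m).
It fails at once if the brush is moved more than 25 mm (distance of brush from where it was at the start of the episode above 0.025 m).
It fails at once if the hammer is moved more than 25 mm (distance of hammer from where it was at the start of the episode above 0.025 m).
It fails at once if a neck is tipped over (more than 35 degrees) (angle between any of neck_1, neck_2, neck_3, neck_4's own z axis and vertical above 0.6 rad).
It fails at once if a neck is dropped (falls free of the fingers faster than 0.5 m/s, about 13 mm) ((linear speed of neck_1 above 0.5 m/s and contact force between the fingers and neck_1 below 0.1 N) or (linear speed of neck_2 above 0.5 m/s and contact force between the fingers and neck_2 below 0.1 N) or (linear speed of neck_3 above 0.5 m/s and contact force between the fingers and neck_3 below 0.1 N) or (linear speed of neck_4 above 0.5 m/s and contact force between the fingers and neck_4 below 0.1 N)).
Of neck_1, neck_2, neck_3, neck_4 only 2 to 4 are there at a start; the rules pass over those that are not, and their reading is None.
At some moment in a run one of gun may be knocked a few centimetres aside while the robot is not near it.
It also fails if it takes over 210 s, if anything falls off the work surface, if the arm or the gripper's body presses on something with over 40 N, if the wrist force passes 120 N, or if a joint passes its speed limit or range.

## Working session

There is one attempt and no reset: what is moved stays moved. The work goes in short steps, Python scripts to look and compute and a shell command to move; the robot and the scene stay as the last step left them, time stands still between calls to the robot, and variables do not carry over. Pictures are saved under pics/ and viewed, at most 14 in all, crops included, and the job is handed in when it is done.

```bash
mkdir -p pics; ls; python3 - <<'E'
from bench import *
import cv2,numpy as np
print(get_state(), tcp_to_tips)
for n in("scene","top"):
    p,d=capture(n); cv2.imwrite(f"pics/{n}0.png",p[:,:,::-1]); np.savez(f"{n}0.npz",p=p,d=d)
    print(n,{k:np.round(v,4).tolist() if not isinstance(v,str) else v for k,v in get_calibration(n).items()})
E
```

```text
pics
{'time': 0.0, 'joint_pos': array([-8.24601297e+01,  1.87322803e+01, -1.10923719e+01,  6.02742841e+01,
       -9.88120671e-04,  8.23105589e+01]), 'joint_velocities': array([ 0.02508833,  0.02770865,  0.03662986,  0.08746826,  0.01276607,
       -0.00558161]), 'tau': array([ 9.27177098e-04, -4.43401265e+01,  2.62439901e+01,  1.53743906e-02,
       -5.76460616e-05,  7.38323962e-06]), 'tool_pos': array([ 0.14441869, -0.5302247 ,  0.30309834]), 'ee_rot': array([-1.79901821e+02, -1.22587838e-02,  1.52293017e+01]), 'wrist_force': array([ 0.53897198, -0.20871846,  0.62052577]), 'ft_torque': array([-0.04696643, -0.00394176, -0.0111476 ]), 'grasp_force': 0.0, 'gripper_width': 1.0000794191259532} 0.0726
scene {'camera_matrix': [[620.3466, 0.0, 304.252], [0.0, 620.3466, 239.9519], [0.0, 0.0, 1.0]], 'R': [[-0.4741, 0.8803, 0.0188], [0.4766, 0.2745, -0.8351], [-0.7403, -0.387, -0.5497]], 't': [0.2894, -0.1822, 1.677]}
top {'camera_matrix': [[541.3056, 0.0, 319.1309], [0.0, 541.3056, 235.4651], [0.0, 0.0, 1.0]], 'R': [[-0.0081, -0.9997, -0.0242], [-0.9869, 0.0119, -0.1608], [0.161, 0.0226, -0.9867]], 't': [-0.0013, 0.5927, 1.2909]}
```

View pics/top0.png

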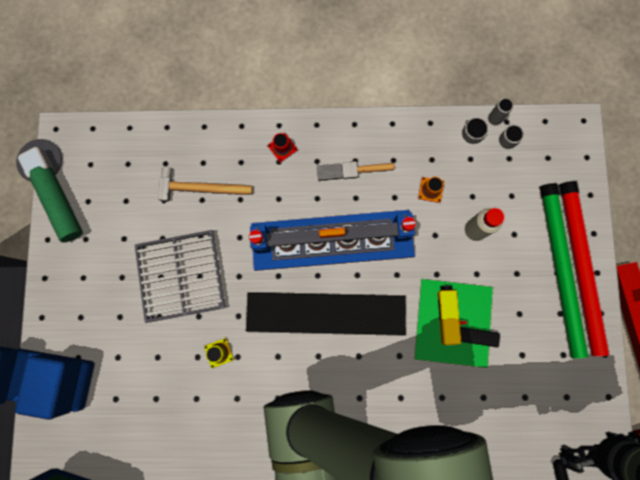

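View pics/scene0.png

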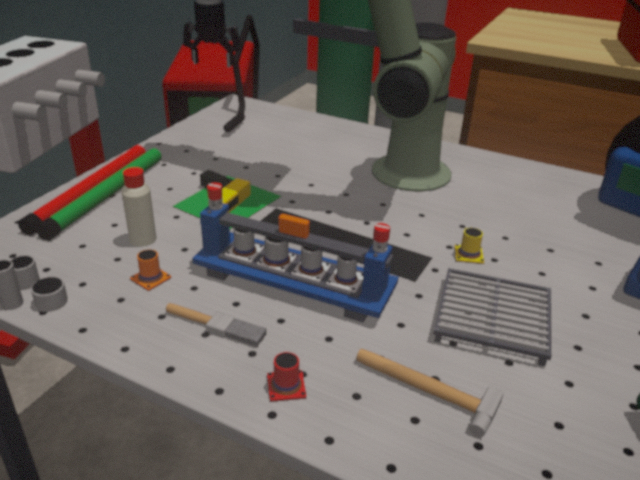

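The top view shows all four nests filled: necks at about (287,245), (317,245), (348,243) and (378,241). The knobs are at (256,237) and (409,224), the gun at (450,317), the black mat at (326,313) and the rack at (181,276). The red (282,147), orange (432,188) and yellow (219,352) look-alikes are outside the fixture, so I leave them alone.

```bash
python3 - <<'E'
import cv2
i=cv2.imread("pics/top0.png")
cv2.imwrite("pics/crop1.png",cv2.resize(i[200:380,235:501],None,fx=3,fy=3,interpolation=cv2.INTER_CUBIC))
cv2.imwrite("pics/crop2.png",cv2.resize(i[220:330,125:245],None,fx=4,fy=4,interpolation=cv2.INTER_CUBIC))
E
```

```text
(no output)
```

View pics/crop1.png

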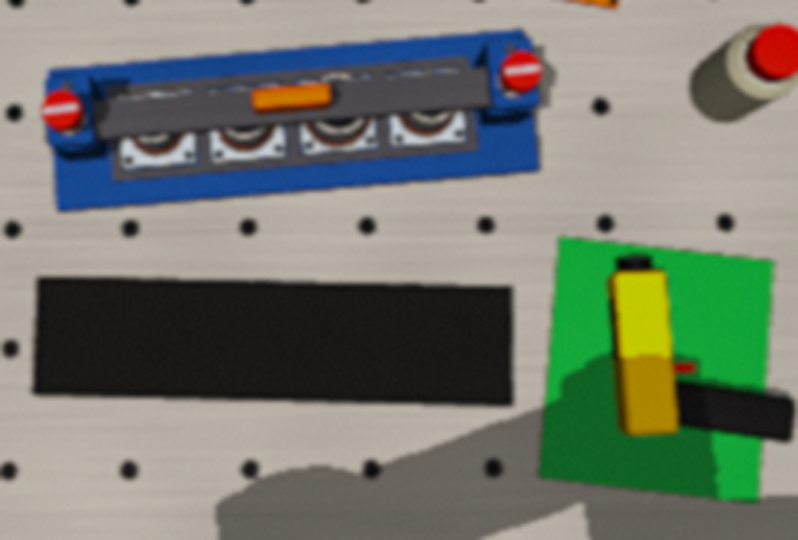

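The crop shows the knob tops at (62,109) and (521,71). The gun barrel has its front at (637,271) and its rear at (652,433), with the handle pointing right. The mat and fixture corners are clear enough to measure.

```bash
cat > h.py <<'E'
import numpy as np
from bench import *
def onplane(name,uv,z,cal=None):
    c=cal or get_calibration(name); K,R,t=map(np.array,(c["camera_matrix"],c["R"],c["t"])); C=-R.T@t
    uv=np.atleast_2d(np.array(uv,float)); r=np.c_[uv,np.ones(len(uv))]@np.linalg.inv(K).T@R
    return C+r*((z-C[2])/r[:,2])[:,None]
def P(*a): 
    for x in a: print(np.round(x,4).tolist())
E
python3 - <<'E'
from h import *
c=lambda l:np.array(l)/3.+[235,200]
k=onplane("top",c([(62,109),(521,71)]),.182);P("knobs",k)
d=k[0]-k[1];P("dist",np.hypot(*d[:2]),"yaw",np.degrees(np.arctan2(-d[0],d[1])),"mid",k.mean(0))
b=onplane("top",c([(58,210),(538,171),(526,30),(47,71)]),.04);P("plate",b,b.mean(0))
m=onplane("top",c([(37,278),(513,288),(512,404),(33,393)]),.004);P("bmat",m.mean(0),m)
g=onplane("top",c([(560,237),(774,262),(758,500),(540,477)]),.004);P("gmat",g.mean(0),g)
g=onplane("top",c([(612,273),(663,270),(677,431),(627,434)]),.044);P("gun",g.mean(0),g)
f,r=g[:2].mean(0),g[2:].mean(0);P("len",np.hypot(*(f-r)[:2]),"yaw",np.degrees(np.arctan2(*(f-r)[[1,0]])))
q=onplane("top",[(135,245),(215,231),(228,305),(147,321)],.03);P("rack",q.mean(0),q)
z=np.load("top0.npz")["d"];P("depth gun, knob",z[310,450],z[223,408],z[236,255])
E
```

```text
Traceback (most recent call last):
  File "h.py", line 8, in P
    for x in a: print(np.round(x,4).tolist())
                      ~~~~~~~~^^^^^
numpy._core._exceptions._UFuncNoLoopError: ufunc 'multiply' did not contain a loop with signature matching types (dtype('<U5'), dtype('float64')) -> None
```

```bash
sed -i 's/for x in a: .*/print(*[x if isinstance(x,str) else np.round(x,4).tolist() for x in a])/' h.py
python3 - <<'E'
from h import *
c=lambda l:np.array(l)/3.+[235,200]
k=onplane("top",c([(62,109),(521,71)]),.182);P("knobs",k)
d=k[0]-k[1];P("dist",np.hypot(*d[:2]),"yaw",np.degrees(np.arctan2(-d[0],d[1])),"mid",k.mean(0))
b=onplane("top",c([(58,210),(538,171),(526,30),(47,71)]),.04);P("plate",b,b.mean(0))
m=onplane("top",c([(37,278),(513,288),(512,404),(33,393)]),.004);P("bmat",m.mean(0),m)
g=onplane("top",c([(560,237),(774,262),(758,500),(540,477)]),.004);P("gmat",g.mean(0),g)
g=onplane("top",c([(612,273),(663,270),(677,431),(627,434)]),.044);P("gun",g.mean(0),g)
f,r=g[:2].mean(0),g[2:].mean(0);P("len",np.hypot(*(f-r)[:2]),"yaw",np.degrees(np.arctan2(*(f-r)[[1,0]])))
q=onplane("top",[(135,245),(215,231),(228,305),(147,321)],.03);P("rack",q.mean(0),q)
z=np.load("top0.npz")["d"];P("depth gun, knob",z[310,450],z[223,408],z[236,255])
E
```

```text
knobs [[0.5706, 0.1311, 0.182], [0.595, -0.2095, 0.182]]
dist 0.3415 yaw 4.0978 mid [0.5828, -0.0392, 0.182]
plate [[0.5095, 0.1537, 0.04], [0.5375, -0.2411, 0.04], [0.6557, -0.2354, 0.04], [0.626, 0.1642, 0.04]] [0.5822, -0.0397, 0.04]
bmat [0.4024, -0.0217, 0.004] [[0.456, 0.1759, 0.004], [0.4439, -0.2223, 0.004], [0.3488, -0.2183, 0.004], [0.3608, 0.178, 0.004]]
gmat [0.3775, -0.3391, 0.004] [[0.486, -0.2629, 0.004], [0.4634, -0.4395, 0.004], [0.2705, -0.4151, 0.004], [0.2899, -0.2391, 0.004]]
gun [0.3904, -0.3205, 0.044] [[0.4533, -0.2971, 0.044], [0.4553, -0.3382, 0.044], [0.3275, -0.3431, 0.044], [0.3255, -0.3034, 0.044]]
len 0.1279 yaw 2.5078
rack [0.4998, 0.3378, 0.03] [[0.5769, 0.4576, 0.03], [0.6102, 0.2557, 0.03], [0.4246, 0.2193, 0.03], [0.3873, 0.4189, 0.03]]
depth gun, knob 1.305899977684021 1.1985000371932983 1.2010999917984009
```

```bash
cat >> h.py <<'E'
def plan(targets,start=None):
    """tool-down targets (x,y,z,yaw deg): shift x,y,z + turn, each from the previous one (rounded)"""
    if start is None:
        s=get_state(); start=[*s["tool_pos"],s["ee_rot"][2]]
    p=np.array(start,float)
    for T in targets:
        T=np.array(T,float); a=np.radians(p[3]); d=T-p
        x=np.array([np.cos(a),np.sin(a),0]); y=np.array([np.sin(a),-np.cos(a),0])
        dy=(d[3]+180)%360-180
        sh=np.round([d[:3]@x,d[:3]@y,-d[2]],3); tu=np.round(-np.radians(dy),3)
        print(sh.tolist(),tu, "rows>=",max(np.linalg.norm(sh)/.0417,abs(dy)/7.16).round(1))
        p=np.r_[p[:3]+sh[0]*x+sh[1]*y-[0,0,sh[2]],p[3]-np.degrees(tu)]
E
python3 - <<'E'
from h import *
plan([(.404,-.320,.25,2.5)])
E
```

```text
[0.306, -0.135, 0.053] 0.222 rows>= 8.1
```

```bash
python3 -m jog '[0.04,-0.018,0.007,0.029,1, 0.08,-0.035,0.014,0.058,1, 0.12,-0.053,0.021,0.087,1, 0.16,-0.071,0.028,0.116,1, 0.2,-0.088,0.035,0.145,1, 0.24,-0.106,0.042,0.174,1, 0.28,-0.124,0.049,0.203,1, 0.306,-0.135,0.053,0.222,1]' 60
python3 -m jog '[0,0,0,0,1,0,0,0,0,1,0,0,0,0,1,0,0,0,0,1,0,0,0,0,1,0,0,0,0,1,0,0,0,0,1,0,0,0,0,1]'
python3 - <<'E'
from h import *
import cv2
P({k:np.round(v,3).tolist() for k,v in get_state().items() if k in("tool_pos","ee_rot","wrist_force")}.__str__())
for n in("top","wrist"):
    p,d=capture(n); cv2.imwrite(f"pics/{n}1.png",p[:,:,::-1])
c=get_calibration("wrist"); P("wr",str({k:np.round(v,3).tolist() if not isinstance(v,str) else v for k,v in c.items()}))
i=cv2.imread("pics/top1.png"); w=cv2.imread("pics/wrist1.png")
cv2.imwrite("pics/both1.png",np.hstack([cv2.resize(i[250:410,390:520],(390,480)),w[:,100:510]]))
E
```

```text
time: 0.77
tool_pos: [0.4012, -0.3215, 0.2511]
ee_rot: [-180.0, 0.0, 2.4]
wrist_force: [1.4, -0.9, -0.0]
gripper_width: 1.004
grasp_force: 0.0
time: 1.43
tool_pos: [0.3997, -0.324, 0.2518]
ee_rot: [180.0, -0.0, 2.4]
wrist_force: [0.4, -0.4, 0.3]
gripper_width: 0.999
grasp_force: 0.0
{'tool_pos': [0.4, -0.324, 0.252], 'ee_rot': [179.989, -0.009, 2.424], 'wrist_force': [0.384, -0.351, 0.301]}
wr {'camera_matrix': [[371.648, 0.0, 322.619], [0.0, 371.648, 231.938], [0.0, 0.0, 1.0]], 'R': [[0.042, -0.999, -0.001], [-0.962, -0.041, 0.269], [-0.269, -0.01, -0.963]], 't': [-0.34, 0.349, 0.432]}
```

View pics/both1.png

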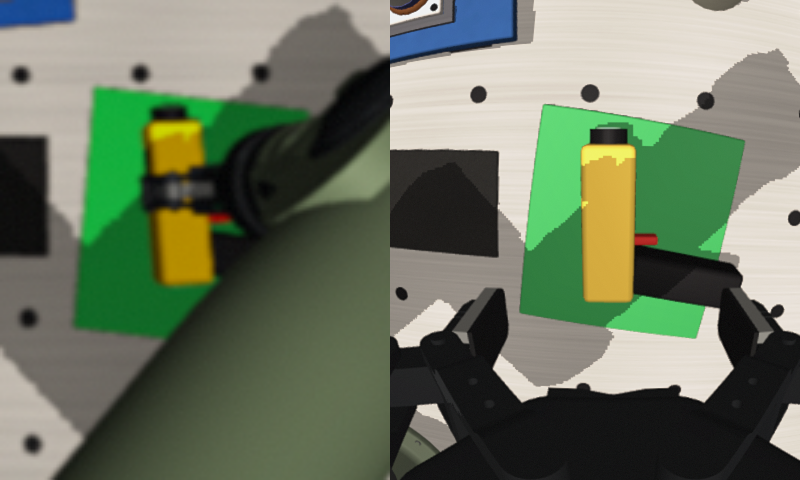

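The wrist view shows the gun undisturbed. Barrel corners in wrist pixels are (293,146), (344,146), (342,302) and (295,300).

```bash
cat >> h.py <<'E'
def wplane(uv,z,c=None):
    c=c or get_calibration("wrist"); K,R,t=map(np.array,(c["camera_matrix"],c["R"],c["t"])); C=-R.T@t
    uv=np.atleast_2d(np.array(uv,float))-K[:2,2]; r=np.linalg.norm(uv,axis=1); th=r/K[0,0]
    d=np.c_[uv*(np.sin(th)/np.maximum(r,1e-9))[:,None],np.cos(th)]@R
    return C+d*((z-C[2])/d[:,2])[:,None]
E
python3 - <<'E'
from h import *
g=wplane([(293,146),(344,146),(342,302),(295,300)],.044);P(g)
f,r=g[:2].mean(0),g[2:].mean(0);yaw=np.degrees(np.arctan2(*(f-r)[[1,0]]));P("len",np.hypot(*(f-r)[:2]),"yaw",yaw,g.mean(0))
q=g.mean(0)+.014*(f-r)/np.linalg.norm(f-r)
P(q);plan([(q[0],q[1],.15,yaw),(q[0],q[1],.082,yaw)])
E
```

```text
[[0.4544, -0.2997, 0.044], [0.4559, -0.3375, 0.044], [0.3296, -0.343, 0.044], [0.3297, -0.304, 0.044]]
len 0.1256 yaw 2.2601 [0.3924, -0.3211, 0.044]
[0.4064, -0.3205, 0.044]
[0.007, -0.003, 0.102] 0.004 rows>= 2.5
[-0.0, 0.0, 0.068] -0.0 rows>= 1.6
```

```bash
python3 -m jog '[0.002,-0.001,0.03,0,1, 0.004,-0.002,0.06,0,1, 0.006,-0.003,0.09,0,1, 0.007,-0.003,0.115,0,1, 0.007,-0.003,0.135,0,1, 0.007,-0.003,0.15,0,1, 0.007,-0.003,0.163,0,1, 0.007,-0.003,0.17,0,1]' 70
python3 -m jog '[0,0,0,0,0.5, 0,0,0,0,0.2, 0,0,0,0,0, 0,0,0,0,-0.3, 0,0,0,0,-1, 0,0,0,0,-1,0,0,0,0,-1,0,0,0,0,-1]' 70
python3 -m jog '[0,0,0,0,-1, 0,0,0,0,-1, 0,0,0,0,-1, 0,0,-0.003,0,-1, 0,0,-0.008,0,-1, 0,0,-0.014,0,-1,0,0,-0.02,0,-1,0,0,-0.027,0,-1]'
python3 - <<'E'
from h import *
import cv2
p,d=capture("wrist"); cv2.imwrite("pics/wrist2.png",p[:,:,::-1])
p,d=capture("scene"); cv2.imwrite("pics/scene2.png",p[:,:,::-1])
w=cv2.imread("pics/wrist2.png"); i=cv2.imread("pics/scene2.png")
cv2.imwrite("pics/both2.png",np.hstack([cv2.resize(i[130:290,150:280],(390,480)),w[:,100:510]]))
E
```

```text
time: 2.2
tool_pos: [0.4064, -0.3195, 0.0801]
ee_rot: [-179.9, 0.1, 2.5]
wrist_force: [0.1, -0.4, 0.8]
gripper_width: 1.002
grasp_force: 0.0
time: 2.87
tool_pos: [0.4078, -0.3208, 0.0829]
ee_rot: [179.9, -0.1, 2.5]
wrist_force: [-0.5, 0.6, 6.1]
gripper_width: 0.479
grasp_force: 71.6
time: 3.53
tool_pos: [0.4069, -0.3199, 0.1092]
ee_rot: [-180.0, 0.0, 2.5]
wrist_force: [-0.1, -0.4, -2.3]
gripper_width: 0.478
grasp_force: 70.8
```

View pics/both2.png

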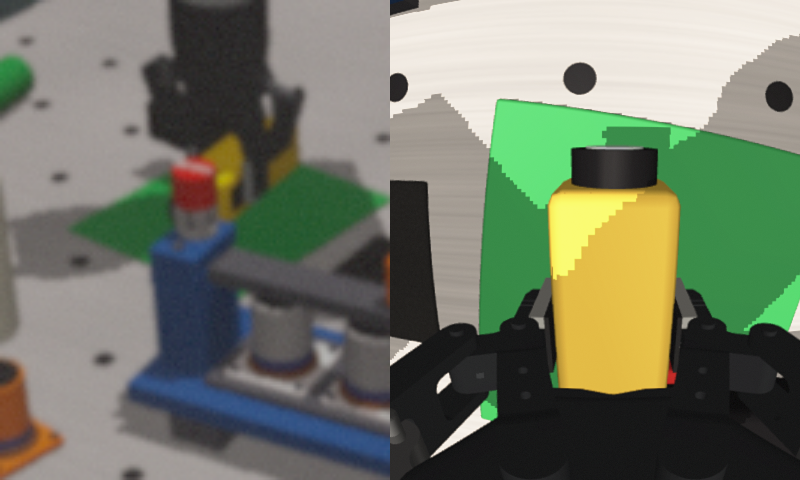

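```bash
python3 - <<'E'
from h import *
a=np.radians(4.1);F=np.array([.5825,-.039]);R=np.array([[np.cos(a),-np.sin(a)],[np.sin(a),np.cos(a)]])
T=[]
for y in(.111,.037,-.037,-.111):
    w=F+R@[-.1-.063,y]; T.append((*w,.111,4.1));P(w)
plan(T)
# barrel top pitch from wrist depth
p,d=capture("wrist");c=get_calibration("wrist");K,Rw,t=map(np.array,(c["camera_matrix"],c["R"],c["t"]))
for v in(200,240,300,360):
  for u in(310,325,340):
    q=np.array([u,v])-K[:2,2];r=np.hypot(*q);th=r/K[0,0];ray=np.r_[q*np.sin(th)/r,np.cos(th)]
    X=Rw.T@(ray*(d[v,u]/ray[2])-t);P(u,v,X)
E
```

```text
[0.412, 0.0601]
[0.4173, -0.0137]
[0.4226, -0.0876]
[0.4279, -0.1614]
[0.021, -0.38, -0.001] -0.028 rows>= 9.1
[-0.0, 0.074, 0.0] 0.0 rows>= 1.8
[-0.0, 0.074, 0.0] 0.0 rows>= 1.8
[-0.0, 0.074, 0.0] 0.0 rows>= 1.8
310 200 [0.4534, -0.3152, 0.0697]
325 200 [0.4535, -0.3197, 0.0693]
340 200 [0.4536, -0.3242, 0.0688]
310 240 [0.441, -0.3156, 0.0701]
325 240 [0.4409, -0.3203, 0.0693]
340 240 [0.4412, -0.3249, 0.0694]
310 300 [0.4203, -0.3163, 0.0697]
325 300 [0.4212, -0.3211, 0.071]
340 300 [0.4208, -0.3261, 0.0697]
310 360 [0.3962, -0.317, 0.0695]
325 360 [0.3972, -0.3222, 0.0706]
340 360 [0.3966, -0.3276, 0.0695]
```

```bash
python3 -m jog '[0.002,-0.02,-0.001,-0.005,-1, 0.005,-0.05,-0.001,-0.01,-1, 0.007,-0.085,-0.001,-0.015,-1, 0.01,-0.12,-0.001,-0.02,-1, 0.012,-0.155,-0.001,-0.028,-1, 0.013,-0.185,-0.001,-0.028,-1, 0.015,-0.215,-0.001,-0.028,-1, 0.016,-0.24,-0.001,-0.028,-1]'
python3 -m jog '[0.001,-0.03,0,0,-1, 0.002,-0.06,0,0,-1, 0.003,-0.085,0,0,-1, 0.003,-0.105,0,0,-1, 0.004,-0.122,0,0,-1, 0.005,-0.133,0,0,-1, 0.005,-0.14,0,0,-1, 0.005,-0.14,0,0,-1]'
python3 - <<'E'
from h import *
plan([(.412,.060,.111,4.1)])
import cv2
p,d=capture("scene"); cv2.imwrite("pics/scene3.png",cv2.resize(p[100:320,160:460,::-1],(800,587)))
E
```

```text
time: 4.35
tool_pos: [0.412, -0.0776, 0.1095]
ee_rot: [-180.0, 0.0, 4.2]
wrist_force: [0.8, -0.7, -1.5]
gripper_width: 0.482
grasp_force: 71.0
time: 5.02
tool_pos: [0.4072, 0.0614, 0.1096]
ee_rot: [-180.0, 0.0, 4.2]
wrist_force: [0.1, -0.9, -2.3]
gripper_width: 0.481
grasp_force: 71.0
[0.005, 0.002, -0.001] 0.002 rows>= 0.1
```

View pics/scene3.png

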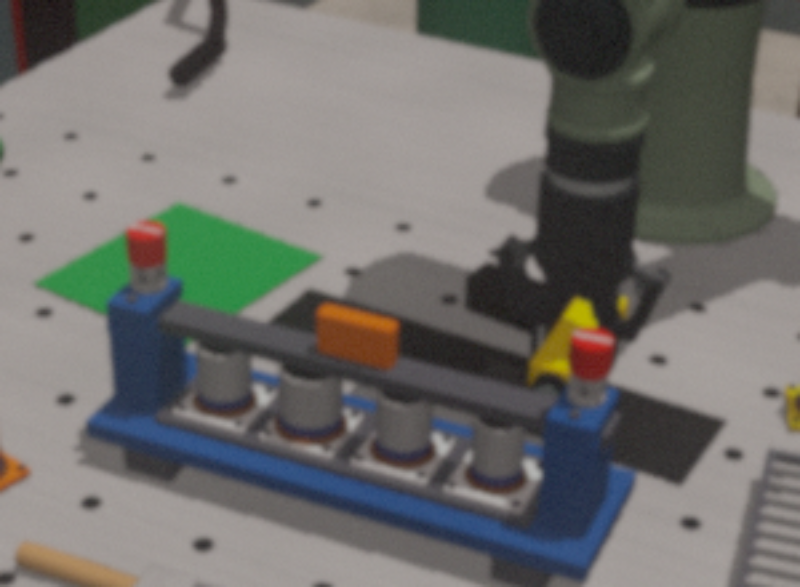

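The gun is lined up in front of neck_1 and level, so I hold there, then step to each of the others.

```bash
H='[0,0,0,0,-1,0,0,0,0,-1,0,0,0,0,-1,0,0,0,0,-1,0,0,0,0,-1,0,0,0,0,-1,0,0,0,0,-1,0,0,0,0,-1]'
python3 -m jog '[0.003,0.001,-0.001,0,-1,0.005,0.002,-0.001,0,-1,0.005,0.002,-0.001,0,-1,0.005,0.002,-0.001,0,-1,0.005,0.002,-0.001,0,-1,0.005,0.002,-0.001,0,-1,0.005,0.002,-0.001,0,-1,0.005,0.002,-0.001,0,-1]'|tail -6
for i in 1 2 3; do python3 -m jog '[0,0,0,0,-1,0,0,0,0,-1,0,0,0,0,-1,0,0,0,0,-1,0,0,0,0,-1,0,0,0,0,-1,0,0,0,0,-1,0,0,0,0,-1]' |sed -n 2p; done
python3 -m jog '[0,0.01,0,0,-1,0,0.025,0,0,-1,0,0.045,0,0,-1,0,0.06,0,0,-1,0,0.07,0,0,-1,0,0.074,0,0,-1,0,0.074,0,0,-1,0,0.074,0,0,-1]' |sed -n 2p
for i in 1 2 3 4; do python3 -m jog '[0,0,0,0,-1,0,0,0,0,-1,0,0,0,0,-1,0,0,0,0,-1,0,0,0,0,-1,0,0,0,0,-1,0,0,0,0,-1,0,0,0,0,-1]' |sed -n 2p; done
python3 -m jog '[0,0.01,0,0,-1,0,0.025,0,0,-1,0,0.045,0,0,-1,0,0.06,0,0,-1,0,0.07,0,0,-1,0,0.074,0,0,-1,0,0.074,0,0,-1,0,0.074,0,0,-1]' |sed -n 2p
for i in 1 2 3 4; do python3 -m jog '[0,0,0,0,-1,0,0,0,0,-1,0,0,0,0,-1,0,0,0,0,-1,0,0,0,0,-1,0,0,0,0,-1,0,0,0,0,-1,0,0,0,0,-1]' |sed -n 2p; done
python3 -m jog '[0,0.01,0,0,-1,0,0.025,0,0,-1,0,0.045,0,0,-1,0,0.06,0,0,-1,0,0.07,0,0,-1,0,0.074,0,0,-1,0,0.074,0,0,-1,0,0.074,0,0,-1]' |sed -n 2p
for i in 1 2 3 4; do python3 -m jog '[0,0,0,0,-1,0,0,0,0,-1,0,0,0,0,-1,0,0,0,0,-1,0,0,0,0,-1,0,0,0,0,-1,0,0,0,0,-1,0,0,0,0,-1]' ; done
python3 - <<'E'
from h import *
plan([(.395,-.33,.111,2.5),(.395,-.33,.085,2.5)])
E
```

```text
time: 5.73
tool_pos: [0.4125, 0.0587, 0.1106]
ee_rot: [180.0, 0.0, 4.1]
wrist_force: [-0.5, -0.6, -2.3]
gripper_width: 0.478
grasp_force: 71.0
tool_pos: [0.4126, 0.0588, 0.1107]
tool_pos: [0.4126, 0.0588, 0.1107]
tool_pos: [0.4126, 0.0588, 0.1107]
tool_pos: [0.4177, -0.0149, 0.1106]
tool_pos: [0.4179, -0.015, 0.1107]
tool_pos: [0.4179, -0.015, 0.1107]
tool_pos: [0.4179, -0.015, 0.1107]
tool_pos: [0.4179, -0.015, 0.1107]
tool_pos: [0.4229, -0.0887, 0.1106]
tool_pos: [0.4232, -0.0888, 0.1107]
tool_pos: [0.4232, -0.0888, 0.1107]
tool_pos: [0.4232, -0.0888, 0.1107]
tool_pos: [0.4232, -0.0888, 0.1107]
tool_pos: [0.4281, -0.1624, 0.1105]
time: 15.73
tool_pos: [0.4286, -0.1626, 0.1107]
ee_rot: [180.0, -0.0, 4.1]
wrist_force: [0.4, -0.9, -1.8]
gripper_width: 0.485
grasp_force: 71.1
time: 16.4
tool_pos: [0.4285, -0.1626, 0.1107]
ee_rot: [180.0, -0.0, 4.1]
wrist_force: [-0.5, -0.3, -1.7]
gripper_width: 0.483
grasp_force: 71.1
time: 17.07
tool_pos: [0.4285, -0.1626, 0.1107]
ee_rot: [-180.0, -0.0, 4.1]
wrist_force: [-0.1, 0.2, -2.0]
gripper_width: 0.479
grasp_force: 71.1
time: 17.73
tool_pos: [0.4285, -0.1627, 0.1106]
ee_rot: [-180.0, 0.0, 4.1]
wrist_force: [0.0, -0.8, -1.4]
gripper_width: 0.485
grasp_force: 71.1
[-0.045, 0.165, -0.0] 0.028 rows>= 4.1
[-0.0, -0.0, 0.026] 0.0 rows>= 0.6
```

```bash
python3 -m jog '[-0.004,0.015,0,0,-1,-0.011,0.04,0,0.01,-1,-0.02,0.07,0,0.015,-1,-0.028,0.1,0,0.02,-1,-0.036,0.13,0,0.028,-1,-0.042,0.15,0,0.028,-1,-0.045,0.162,0,0.028,-1,-0.045,0.165,0,0.028,-1]' |tail -6
python3 -m jog '[0,0,0.004,0,-1,0,0,0.01,0,-1,0,0,0.016,0,-1,0,0,0.02,0,-1,0,0,0.023,0,-1,0,0,0.026,0,-1,0,0,0.028,0,-1,0,0,0.028,0,-1]'
python3 -m jog '[0,0,0,0,-1,0,0,0,0,-0.02,0,0,0,0,0.05,0,0,0,0,0.15,0,0,0,0,0.3,0,0,0,0,0.5,0,0,0,0,0.8,0,0,0,0,1]'
python3 -m jog '[0,0,0,0,1,0,0,0,0,1,0,0,-0.02,0,1,0,0,-0.05,0,1,0,0,-0.085,0,1,0,0,-0.12,0,1,0,0,-0.155,0,1,0,0,-0.18,0,1]'
python3 - <<'E'
from h import *
import cv2
plan([(.595,-.2095,.30,4.1),(.5706,.1311,.30,4.1)])
p,d=capture("wrist"); cv2.imwrite("pics/wrist4.png",p[:,:,::-1])
E
```

```text
time: 18.4
tool_pos: [0.3952, -0.3325, 0.1107]
ee_rot: [179.9, -0.0, 2.4]
wrist_force: [0.5, -0.8, -1.0]
gripper_width: 0.481
grasp_force: 71.2
time: 19.07
tool_pos: [0.3956, -0.3299, 0.083]
ee_rot: [-180.0, -0.0, 2.5]
wrist_force: [-1.1, 2.1, 3.7]
gripper_width: 0.482
grasp_force: 71.8
time: 19.73
tool_pos: [0.3955, -0.3305, 0.0826]
ee_rot: [180.0, 0.0, 2.5]
wrist_force: [-0.7, -0.8, -0.9]
gripper_width: 0.991
grasp_force: 0.0
time: 20.4
tool_pos: [0.3959, -0.3308, 0.2659]
ee_rot: [179.9, -0.1, 2.5]
wrist_force: [0.7, -0.1, 0.4]
gripper_width: 0.999
grasp_force: 0.0
[0.204, -0.112, -0.034] -0.028 rows>= 5.6
[0.0, -0.342, -0.0] 0.0 rows>= 8.2
```

View pics/wrist4.png

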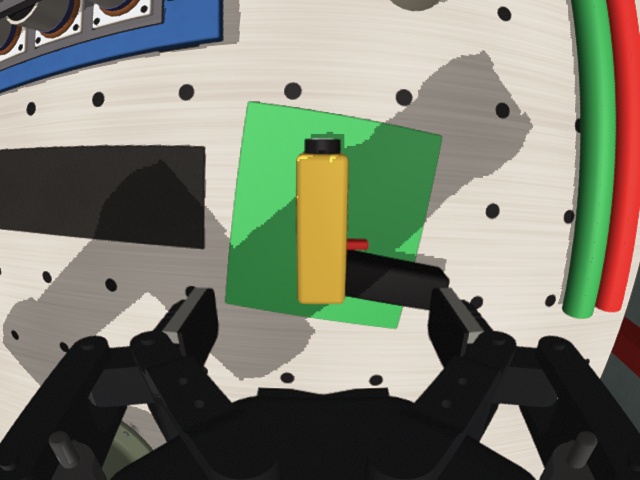

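The gun lies back on its mat. Next is the right knob: I go above it and measure it by colour and depth, and also check the clearance to the can.

```bash
cat >> h.py <<'E'
def cloud(name):
    c=get_calibration(name); p,d=capture(name); K,R,t=map(np.array,(c["camera_matrix"],c["R"],c["t"]))
    v,u=np.mgrid[:480,:640]; q=np.stack([u,v],-1)-K[:2,2]
    if name=="wrist":
        r=np.hypot(q[...,0],q[...,1])+1e-9; k=np.tan(np.minimum(r/K[0,0],1.5))/r
    else: k=1/K[0,0]*np.ones(d.shape)
    X=np.stack([q[...,0]*k*d,q[...,1]*k*d,d],-1); X=(X-t)@R
    X[d<=0]=np.nan
    return p,X
def red(p): 
    p=p.astype(int); return (p[...,0]>100)&(p[...,1]<70)&(p[...,2]<70)
E
python3 -m jog '[0.02,-0.01,-0.004,-0.005,1,0.05,-0.027,-0.01,-0.01,1,0.085,-0.046,-0.02,-0.02,1,0.12,-0.065,-0.03,-0.028,1,0.15,-0.083,-0.034,-0.028,1,0.18,-0.098,-0.034,-0.028,1,0.195,-0.107,-0.034,-0.028,1,0.204,-0.112,-0.034,-0.028,1]' |tail -6
python3 -m jog '[0,0,0,0,1,0,0,0,0,1,0,0,0,0,1,0,0,0,0,1,0,0,0,0,1,0,0,0,0,1,0,0,0,0,1,0,0,0,0,1]' 80|sed -n 2,3p
python3 - <<'E'
from h import *
p,X=cloud("wrist"); m=red(p)&(X[...,2]>.175)&(X[...,2]<.19)
v,u=np.where(m); P("px",u.mean(),v.mean(),len(u))
for lo,hi in((-.26,-.16),):
    q=X[m&(X[...,1]>lo)&(X[...,1]<hi)]; P(len(q),q.min(0),q.max(0),(q.min(0)+q.max(0))/2)
q=X[red(p)&(X[...,1]<-.27)&(X[...,2]>.1)]; P("can",len(q),q.min(0) if len(q) else "",q.max(0) if len(q) else "")
P("can top cam",onplane("top",[(491,217)],.17))
E
```

```text
time: 21.12
tool_pos: [0.5961, -0.2078, 0.296]
ee_rot: [-180.0, -0.0, 4.3]
wrist_force: [-1.1, -0.2, -0.2]
gripper_width: 0.998
grasp_force: 0.0
tool_pos: [0.5941, -0.21, 0.2968]
ee_rot: [180.0, -0.0, 4.1]
px 321.6807 248.214 1682
1682 [0.5838, -0.2238, 0.175] [0.6126, -0.1952, 0.1836] [0.5982, -0.2095, 0.1793]
can 2758 [0.593, -0.4234, 0.1389] [0.6333, -0.279, 0.3158]
can top cam [[0.61, -0.3955, 0.17]]
```

```bash
python3 -m jog '[0.001,0,0.015,0,1,0.003,0,0.03,0,1,0.003,0,0.045,0,1,0.003,0,0.057,0,1,0.003,0,0.066,0,1,0.003,0,0.072,0,1,0.003,0,0.076,0,1,0.003,0,0.076,0,1]' 80
python3 -m jog '[0,0,0,0,0.6,0,0,0,0,0.2,0,0,0,0,-0.1,0,0,0,0,-0.3,0,0,0,0,-0.5,0,0,0,0,-1,0,0,0,0,-1,0,0,0,0,-1]'
python3 -m jog '[0,0,0,0,-1,0,0,-0.003,0,-1,0,0,-0.006,0,-1,0,0,-0.009,0,-1,0,0,-0.012,0,-1,0,0,-0.015,0,-1,0,0,-0.017,0,-1,0,0,-0.017,0,-1]'
```

```text
time: 22.5
tool_pos: [0.5972, -0.2093, 0.2201]
ee_rot: [-180.0, 0.0, 4.1]
wrist_force: [-0.7, 0.2, 0.1]
gripper_width: 1.001
grasp_force: 0.0
time: 23.17
tool_pos: [0.5976, -0.209, 0.2215]
ee_rot: [-180.0, -0.1, 4.1]
wrist_force: [-2.0, 2.9, 5.6]
gripper_width: 0.333
grasp_force: 78.7
time: 23.83
tool_pos: [0.5974, -0.209, 0.2366]
ee_rot: [-179.9, 0.0, 4.1]
wrist_force: [6.1, 0.7, -13.6]
gripper_width: 0.328
grasp_force: 79.6
```

```bash
python3 -m jog '[0,0,0,-0.08,-1,0,0,0,-0.16,-1,0,0,0,-0.25,-1,0,0,0,-0.35,-1,0,0,0,-0.45,-1,0,0,0,-0.55,-1,0,0,0,-0.65,-1,0,0,0,-0.75,-1]'|sed -n 2,4p
python3 -m jog '[0,0,0,-0.1,-1,0,0,0,-0.2,-1,0,0,0,-0.3,-1,0,0,0,-0.4,-1,0,0,0,-0.5,-1,0,0,0,-0.57,-1,0,0,0,-0.6,-1,0,0,0,-0.6,-1]'
python3 -m jog '[0,0,0.001,0,-1,0,0,0.002,0,-1,0,0,0.003,0,-1,0,0,0.004,0,-1,0,0,0.004,0,-1,0,0,0.004,0,-1,0,0,0.004,0,-1,0,0,0.004,0,-1]'
```

```text
tool_pos: [0.5977, -0.2096, 0.2364]
ee_rot: [-180.0, -0.0, 47.4]
wrist_force: [6.6, -1.5, -13.1]
time: 25.17
tool_pos: [0.5982, -0.2098, 0.2366]
ee_rot: [179.9, 0.0, 81.5]
wrist_force: [8.0, -1.1, -13.8]
gripper_width: 0.327
grasp_force: 79.6
time: 25.83
tool_pos: [0.5982, -0.2098, 0.2335]
ee_rot: [179.9, 0.0, 81.5]
wrist_force: [6.1, 1.0, -8.5]
gripper_width: 0.329
grasp_force: 80.0
```

```bash
python3 -m jog '[0,0,0,0,-0.3,0,0,0,0,-0.25,0,0,0,0,-0.2,0,0,0,0,0,0,0,0,0,0.3,0,0,0,0,0.7,0,0,0,0,1,0,0,0,0,1]'|tail -3
python3 -m jog '[0,0,-0.01,0,1,0,0,-0.02,0,1,0,0,-0.03,0,1,0,0,-0.04,0,1,0,0,-0.05,0,1,0,0,-0.06,0,1,0,0,-0.065,0,1,0,0,-0.065,0,1]'|sed -n 2,3p
python3 - <<'E'
from h import *
import cv2
p,X=cloud("wrist"); cv2.imwrite("pics/w5.png",p[:,:,::-1])
m=red(p)&(np.hypot(X[...,0]-.597,X[...,1]+.21)<.03)&(X[...,2]>.15); q=X[m]
P(len(q),np.percentile(q[:,2],[50,90,99]),q.min(0),q.max(0))
plan([(.572,.131,.30,30)])
E
```

```text
wrist_force: [0.5, 0.4, -0.2]
gripper_width: 1.002
grasp_force: 0.0
tool_pos: [0.598, -0.2097, 0.3006]
ee_rot: [179.8, 0.1, 81.5]
1946 [0.1928, 0.1938, 0.1945] [0.583, -0.2234, 0.1538] [0.6117, -0.194, 0.1952]
[0.333, -0.076, -0.0] 0.898 rows>= 8.2
```

The right plunger is latched about 12 mm up and released. Next is the left one.

```bash
python3 -m jog '[0.03,-0.007,0,0.1,1,0.07,-0.016,0,0.22,1,0.11,-0.025,0,0.34,1,0.15,-0.034,0,0.46,1,0.19,-0.043,0,0.58,1,0.23,-0.052,0,0.7,1,0.27,-0.062,0,0.82,1,0.31,-0.071,0,0.898,1]'|sed -n 2,3p
python3 -m jog '[0.011,-0.02,0,0,1,0.011,-0.02,0,0,1,0.011,-0.02,0,0,1,0.011,-0.02,0,0,1,0.011,-0.02,0,0,1,0.011,-0.02,0,0,1,0.011,-0.02,0,0,1,0.011,-0.02,0,0,1]'|sed -n 2,3p
python3 - <<'E'
from h import *
p,X=cloud("wrist"); m=red(p)&(X[...,2]>.175)&(X[...,2]<.19)&(np.hypot(X[...,0]-.572,X[...,1]-.131)<.04)
q=X[m]; P(len(q),q.min(0),q.max(0),(q.min(0)+q.max(0))/2)
c=(q.min(0)+q.max(0))/2
plan([(c[0],c[1],.2205,30)])
E
```

```text
tool_pos: [0.5728, 0.1038, 0.298]
ee_rot: [-180.0, 0.1, 29.7]
tool_pos: [0.5733, 0.1242, 0.2987]
ee_rot: [180.0, 0.0, 29.9]
1681 [0.5583, 0.1199, 0.1751] [0.5867, 0.1484, 0.1841] [0.5725, 0.1341, 0.1796]
[0.004, -0.009, 0.078] -0.001 rows>= 1.9
```

```bash
python3 -m jog '[0.003,-0.006,0.015,0,1,0.004,-0.009,0.03,0,1,0.004,-0.009,0.045,0,1,0.004,-0.009,0.058,0,1,0.004,-0.009,0.067,0,1,0.004,-0.009,0.074,0,1,0.004,-0.009,0.078,0,1,0.004,-0.009,0.078,0,1]' 80
python3 -m jog '[0,0,0,0,0.6,0,0,0,0,0.2,0,0,0,0,-0.1,0,0,0,0,-0.3,0,0,0,0,-0.5,0,0,0,0,-1,0,0,0,0,-1,0,0,0,0,-1]'|tail -3
python3 -m jog '[0,0,0,0,-1,0,0,-0.003,0,-1,0,0,-0.006,0,-1,0,0,-0.009,0,-1,0,0,-0.012,0,-1,0,0,-0.015,0,-1,0,0,-0.017,0,-1,0,0,-0.017,0,-1]'
python3 -m jog '[0,0,0,-0.08,-1,0,0,0,-0.16,-1,0,0,0,-0.25,-1,0,0,0,-0.35,-1,0,0,0,-0.45,-1,0,0,0,-0.55,-1,0,0,0,-0.65,-1,0,0,0,-0.75,-1]'|sed -n 2,4p
python3 -m jog '[0,0,0,-0.1,-1,0,0,0,-0.2,-1,0,0,0,-0.3,-1,0,0,0,-0.4,-1,0,0,0,-0.5,-1,0,0,0,-0.57,-1,0,0,0,-0.6,-1,0,0,0,-0.6,-1]'
python3 -m jog '[0,0,0.001,0,-1,0,0,0.002,0,-1,0,0,0.003,0,-1,0,0,0.004,0,-1,0,0,0.004,0,-1,0,0,0.004,0,-1,0,0,0.004,0,-1,0,0,0.004,0,-1]'
```

```text
time: 29.27
tool_pos: [0.5718, 0.1348, 0.22]
ee_rot: [-180.0, 0.1, 30.0]
wrist_force: [-0.4, 0.7, -0.3]
gripper_width: 1.001
grasp_force: 0.0
wrist_force: [-0.3, -3.7, 5.4]
gripper_width: 0.333
grasp_force: 78.6
time: 30.6
tool_pos: [0.5726, 0.1343, 0.236]
ee_rot: [179.9, 0.0, 30.0]
wrist_force: [7.5, -2.7, -12.9]
gripper_width: 0.331
grasp_force: 79.6
tool_pos: [0.5728, 0.1342, 0.2357]
ee_rot: [180.0, 0.1, 73.2]
wrist_force: [7.4, -3.1, -12.7]
time: 31.93
tool_pos: [0.573, 0.1342, 0.2357]
ee_rot: [-180.0, 0.1, 107.4]
wrist_force: [7.3, -3.3, -12.9]
gripper_width: 0.334
grasp_force: 79.6
time: 32.6
tool_pos: [0.573, 0.1342, 0.2334]
ee_rot: [179.9, 0.1, 107.3]
wrist_force: [3.8, -3.2, -3.2]
gripper_width: 0.335
grasp_force: 80.6
```

```bash
python3 -m jog '[0,0,0,0,-0.3,0,0,0,0,-0.25,0,0,0,0,-0.2,0,0,0,0,0,0,0,0,0,0.3,0,0,0,0,0.7,0,0,0,0,1,0,0,0,0,1]'|tail -3
python3 -m jog '[0,0,-0.01,0,1,0,0,-0.02,0,1,0,0,-0.03,0,1,0,0,-0.04,0,1,0,0,-0.05,0,1,0,0,-0.06,0,1,0,0,-0.065,0,1,0,0,-0.065,0,1]'|sed -n 2,3p
python3 - <<'E'
from h import *
p,X=cloud("wrist")
m=red(p)&(np.hypot(X[...,0]-.573,X[...,1]-.134)<.03)&(X[...,2]>.15); q=X[m]
P(len(q),np.percentile(q[:,2],[50,90,99]))
p,X=cloud("top")
for x,y in((.573,.134),(.598,-.21)):
    m=red(p)&(np.hypot(X[...,0]-x,X[...,1]-y)<.03)&(X[...,2]>.15);P("top",m.sum(),np.median(X[m],axis=0))
i=p.astype(int); m=(i[...,0]>150)&(i[...,1]>50)&(i[...,1]<150)&(i[...,2]<70)&(abs(X[...,0]-.585)<.05)&(abs(X[...,1]+.038)<.06)&(X[...,2]>.14)
q=X[m];P("grip",len(q),q.min(0),q.max(0),q.mean(0))
plan([(.585,-.038,.30,94.1)])
E
```

```text
wrist_force: [0.3, -0.1, 0.5]
gripper_width: 0.997
grasp_force: 0.0
tool_pos: [0.5728, 0.135, 0.3005]
ee_rot: [179.8, 0.0, 107.4]
1953 [0.1927, 0.1938, 0.1945]
top 19 [0.5719, 0.122, 0.1943]
top 97 [0.5943, -0.2047, 0.1929]
grip 139 [0.5776, -0.0666, 0.1469] [0.5927, -0.0117, 0.1607] [0.5842, -0.042, 0.154]
[-0.169, -0.039, -0.001] 0.231 rows>= 4.2
```

Both plungers are latched at 12 mm. Next is the bar grip.

```bash
python3 -m jog '[-0.02,-0.004,0,0.03,1,-0.05,-0.011,0,0.08,1,-0.085,-0.02,0,0.14,1,-0.12,-0.028,0,0.2,1,-0.145,-0.034,0,0.231,1,-0.16,-0.037,0,0.231,1,-0.169,-0.039,0,0.231,1,-0.169,-0.039,0,0.231,1]'|sed -n 2,3p
python3 - <<'E'
from h import *
p,X=cloud("wrist"); i=p.astype(int)
m=(i[...,0]>150)&(i[...,1]>50)&(i[...,1]<150)&(i[...,2]<70)&(abs(X[...,0]-.585)<.05)&(abs(X[...,1]+.038)<.06)&(X[...,2]>.148)&(X[...,2]<.16)
q=X[m];c=(q.min(0)+q.max(0))/2;P("grip",len(q),q.min(0),q.max(0),c)
y,x=q[:,1]-q[:,1].mean(),q[:,0]-q[:,0].mean();P("yaw",-np.degrees((x@y)/(y@y)))
plan([(c[0],c[1],.196,94.1)])
E
```

```text
tool_pos: [0.5851, -0.0397, 0.2979]
ee_rot: [-179.9, -0.0, 94.0]
grip 762 [0.5752, -0.0662, 0.1487] [0.5937, -0.0072, 0.1553] [0.5845, -0.0367, 0.152]
yaw 3.0046
[0.002, -0.0, 0.102] -0.001 rows>= 2.4
```

```bash
python3 -m jog '[0.001,0,0.02,0,1,0.002,0,0.04,0,1,0.002,0,0.06,0,1,0.002,0,0.077,0,1,0.002,0,0.088,0,1,0.002,0,0.096,0,1,0.002,0,0.102,0,1,0.002,0,0.102,0,1]' 60|sed -n 2,4p
python3 -m jog '[0,0,0,0,0.5,0,0,0,0,0.1,0,0,0,0,-0.2,0,0,0,0,-0.45,0,0,0,0,-0.6,0,0,0,0,-1,0,0,0,0,-1,0,0,0,0,-1]' 60
python3 -m jog '[0,0,0,0,-1,0,0,0,0,-1,0,0,-0.001,0,-1,0,-0.003,-0.001,0,-1,0,-0.007,-0.001,0,-1,0,-0.012,-0.001,0,-1,0,-0.017,-0.001,0,-1,0,-0.022,-0.001,0,-1]'
```

```text
tool_pos: [0.5848, -0.0354, 0.1958]
ee_rot: [-179.9, -0.0, 94.2]
wrist_force: [-0.3, 0.5, 0.3]
time: 36.08
tool_pos: [0.5856, -0.0361, 0.1972]
ee_rot: [179.9, 0.0, 94.1]
wrist_force: [0.4, -0.4, 2.8]
gripper_width: 0.175
grasp_force: 59.9
time: 36.75
tool_pos: [0.5619, -0.0376, 0.1971]
ee_rot: [-179.9, -0.0, 94.1]
wrist_force: [0.8, -0.5, -3.7]
gripper_width: 0.179
grasp_force: 59.3
```

```bash
python3 -m jog '[0,-0.006,0,0,-1,0,-0.013,0,0,-1,0,-0.021,0,0,-1,0,-0.03,0,0,-1,0,-0.04,0,0,-1,0,-0.052,0,0,-1,0,-0.064,0,0,-1,0,-0.07,0,0,-1]'
python3 - <<'E'
from h import *
plan([(.4024,-.0217,.19,88.3),(.4024,-.0217,.0985,88.3)])
E
```

```text
time: 37.42
tool_pos: [0.4909, -0.0425, 0.1974]
ee_rot: [-179.9, -0.0, 94.1]
wrist_force: [-0.8, 0.1, -5.4]
gripper_width: 0.172
grasp_force: 59.0
[0.027, -0.087, 0.007] 0.101 rows>= 2.2
[0.0, 0.0, 0.092] 0.0 rows>= 2.2
```

```bash
python3 -m jog '[0.004,-0.01,0,0.01,-1,0.009,-0.027,0,0.03,-1,0.015,-0.045,0,0.05,-1,0.02,-0.062,0.001,0.07,-1,0.024,-0.075,0.003,0.085,-1,0.026,-0.083,0.005,0.095,-1,0.027,-0.087,0.007,0.101,-1,0.027,-0.087,0.007,0.101,-1]'|sed -n 2,4p
python3 -m jog '[0,0,0.01,0,-1,0,0,0.025,0,-1,0,0,0.042,0,-1,0,0,0.058,0,-1,0,0,0.07,0,-1,0,0,0.08,0,-1,0,0,0.085,0,-1,0,0,0.087,0,-1]'|sed -n 2,4p
python3 -m jog '[0,0,0.001,0,-1,0,0,0.002,0,-1,0,0,0.003,0,-1,0,0,0.004,0,-1,0,0,0.005,0,-1,0,0,0.005,0,-1,0,0,0.005,0,-1,0,0,0.005,0,-1]'
```

```text
tool_pos: [0.4039, -0.0219, 0.1905]
ee_rot: [-180.0, -0.0, 88.3]
wrist_force: [-0.1, 0.9, -4.4]
tool_pos: [0.4053, -0.0222, 0.103]
ee_rot: [-180.0, -0.0, 88.3]
wrist_force: [0.3, 0.1, -6.2]
time: 39.42
tool_pos: [0.4052, -0.0221, 0.0996]
ee_rot: [179.9, 0.0, 88.3]
wrist_force: [-0.7, -0.1, 6.3]
gripper_width: 0.182
grasp_force: 60.5
```

```bash
python3 -m jog '[0,0,0,0,-0.6,0,0,0,0,-0.5,0,0,0,0,-0.4,0,0,0,0,-0.1,0,0,0,0,0.3,0,0,0,0,0.7,0,0,0,0,1,0,0,0,0,1]'|tail -3
python3 -m jog '[0,0,-0.02,0,1,0,0,-0.05,0,1,0,0,-0.085,0,1,0,0,-0.12,0,1,0,0,-0.155,0,1,0,0,-0.18,0,1,0,0,-0.2,0,1,0,0,-0.2,0,1]'|sed -n 2,3p
python3 - <<'E'
from h import *
import cv2
p,X=cloud("top"); cv2.imwrite("pics/top6.png",cv2.resize(p[190:390,110:510,::-1],(800,400),interpolation=cv2.INTER_CUBIC))
s=get_state();P(s["tool_pos"],s["joint_pos"])
E
```

```text
wrist_force: [0.2, -0.7, -0.1]
gripper_width: 0.983
grasp_force: 0.0
tool_pos: [0.4066, -0.0224, 0.3026]
ee_rot: [179.6, 0.1, 88.3]
[0.4058, -0.0222, 0.3005] [-13.5693, 3.3162, -30.9421, 55.4792, -0.0006, 78.0899]
```

View pics/top6.png

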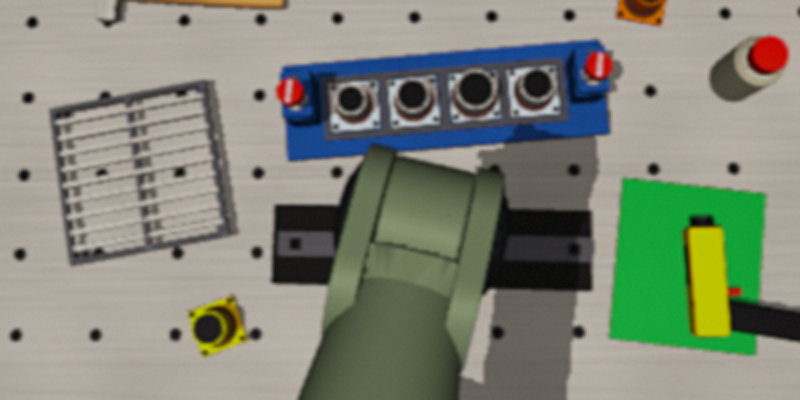

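The bar is on the black mat, both knobs are up with their stripes turned, and all four necks are still nested. The gun has been knocked sideways: its barrel centre is now near (708,281) in the crop. I check whether it is still in tolerance and locate the tubes.

```bash
python3 - <<'E'
from h import *
g=onplane("top",np.array([(688,228),(722,228),(732,334),(692,336)])/2.+[110,190],.044)
P("gun",g.mean(0),g,"rel mat",g.mean(0)-[.3775,-.3391,0])
b=onplane("top",np.array([(295,243),(574,249)])/2.+[110,190],.02);P("bar holes",b,b.mean(0))
a=np.radians(4.1);F=np.array([.5845,-.0375]);R=np.array([[np.cos(a),-np.sin(a)],[np.sin(a),np.cos(a)]])
for n in("wrist","top"):
  p,X=cloud(n)
  for y in(.111,.037,-.037,-.111):
    c=F+R@[0,y]; m=(np.hypot(X[...,0]-c[0],X[...,1]-c[1])<.035)&(X[...,2]>.093)&(X[...,2]<.106); q=X[m]
    P(n,c,len(q),(q.min(0)+q.max(0))/2 if len(q) else "",np.ptp(q,axis=0) if len(q) else "")
r=np.radians(9.4);Rr=np.array([[np.cos(r),-np.sin(r)],[np.sin(r),np.cos(r)]])
for s in((.045,.045),(.045,-.045),(-.045,.045),(-.045,-.045)): P("slot",np.array([.4998,.3378])+Rr@s)
E
```

```text
gun [0.3583, -0.3531, 0.044] [[0.4216, -0.3318, 0.044], [0.4213, -0.3726, 0.044], [0.2962, -0.3778, 0.044], [0.2942, -0.3304, 0.044]] rel mat [-0.0192, -0.014, 0.044]
bar holes [[0.4084, 0.1475, 0.02], [0.3981, -0.1966, 0.02]] [0.4032, -0.0245, 0.02]
wrist [0.5766, 0.0732] 1488 [0.5764, 0.0733, 0.0978] [0.0385, 0.0377, 0.0094]
wrist [0.5819, -0.0006] 1703 [0.5806, 0.0002, 0.0976] [0.0427, 0.0409, 0.0092]
wrist [0.5871, -0.0744] 1846 [0.5864, -0.0747, 0.0977] [0.0479, 0.0473, 0.0094]
wrist [0.5924, -0.1482] 564 [0.5939, -0.1402, 0.0975] [0.0378, 0.0274, 0.009]
top [0.5766, 0.0732] 197 [0.5755, 0.0715, 0.0994] [0.0366, 0.0361, 0.0128]
top [0.5819, -0.0006] 235 [0.58, -0.0021, 0.0996] [0.0409, 0.0405, 0.0128]
top [0.5871, -0.0744] 309 [0.586, -0.076, 0.0995] [0.0462, 0.0454, 0.0123]
top [0.5924, -0.1482] 238 [0.5924, -0.1497, 0.0999] [0.0415, 0.0407, 0.0119]
slot [0.5368, 0.3895]
slot [0.5515, 0.3008]
slot [0.4481, 0.3748]
slot [0.4628, 0.2861]
```

The gun is still well within its mat, about 19 and 14 mm off centre. The tubes match their nests. I start with neck_1.

```bash
python3 - <<'E'
from h import *
plan([(.5763,.071,.30,94.1),(.5763,.071,.14,94.1),(.5763,.071,.305,94.1),(.5368,.3875,.305,99.4),(.5368,.3875,.131,99.4)])
E
```

```text
[0.098, 0.169, -0.002] -0.101 rows>= 4.7
[-0.0, 0.0, 0.16] 0.0 rows>= 3.8
[-0.0, 0.0, -0.165] 0.0 rows>= 4.0
[0.318, -0.016, 0.0] -0.092 rows>= 7.6
[0.0, -0.0, 0.174] -0.0 rows>= 4.2
```

```bash
python3 -m jog '[0.008,0.015,0,-0.02,1,0.022,0.04,0,-0.05,1,0.042,0.073,0,-0.08,1,0.06,0.104,0,-0.101,1,0.078,0.135,0,-0.101,1,0.09,0.155,0,-0.101,1,0.098,0.169,-0.002,-0.101,1,0.098,0.169,-0.002,-0.101,1]'|sed -n 2,3p
python3 -m jog '[0,0,0.02,0,1,0,0,0.05,0,1,0,0,0.08,0,1,0,0,0.11,0,1,0,0,0.135,0,1,0,0,0.15,0,1,0,0,0.158,0,1,0,0,0.16,0,1]' 60 |sed -n 2,4p
python3 -m jog '[0,0,0,0,0.6,0,0,0,0,0.3,0,0,0,0,0.1,0,0,0,0,0,0,0,0,0,-0.2,0,0,0,0,-1,0,0,0,0,-1,0,0,0,0,-1]' 60
python3 -m jog '[0,0,-0.003,0,-1,0,0,-0.008,0,-1,0,0,-0.018,0,-1,0,0,-0.035,0,-1,0,0,-0.06,0,-1,0,0,-0.09,0,-1,0,0,-0.12,0,-1,0,0,-0.145,0,-1]'
```

```text
tool_pos: [0.5781, 0.0725, 0.2981]
ee_rot: [-179.9, -0.0, 94.2]
tool_pos: [0.5741, 0.0707, 0.1381]
ee_rot: [-179.7, -0.0, 94.1]
wrist_force: [-0.0, -0.8, -1.6]
time: 42.9
tool_pos: [0.5775, 0.0711, 0.1422]
ee_rot: [179.8, 0.0, 94.1]
wrist_force: [-0.4, 0.1, 6.6]
gripper_width: 0.424
grasp_force: 59.9
time: 43.57
tool_pos: [0.5758, 0.0711, 0.288]
ee_rot: [-180.0, 0.0, 94.1]
wrist_force: [2.0, 0.1, -3.5]
gripper_width: 0.429
grasp_force: 61.2
```

```bash
python3 -m jog '[0,0,-0.018,0,-1,0.025,-0.001,-0.02,-0.01,-1,0.065,-0.003,-0.02,-0.03,-1,0.105,-0.005,-0.02,-0.05,-1,0.145,-0.007,-0.02,-0.07,-1,0.185,-0.009,-0.02,-0.092,-1,0.22,-0.011,-0.02,-0.092,-1,0.25,-0.013,-0.02,-0.092,-1]'|sed -n 2,3p
python3 -m jog '[0.025,0,0,0,-1,0.045,0,0,0,-1,0.06,0,0,0,-1,0.068,0,0,0,-1,0.068,0.004,0.01,0,-1,0.068,0.004,0.03,0,-1,0.068,0.004,0.05,0,-1,0.068,0.004,0.07,0,-1]'|sed -n 2,3p
python3 - <<'E'
from h import *
plan([(.5368,.3875,.235,99.4),(.5368,.3875,.136,99.4)])
p,X=cloud("wrist"); m=(abs(X[...,0]-.5)<.08)&(abs(X[...,1]-.33)<.08)&(X[...,2]<.06);P(np.percentile(X[m][:,2],[50,75,90,97]))
E
```

```text
tool_pos: [0.5439, 0.3218, 0.3058]
ee_rot: [-179.9, -0.0, 99.5]
tool_pos: [0.5389, 0.3856, 0.2343]
ee_rot: [-180.0, 0.1, 99.3]
[0.002, -0.002, -0.001] -0.002 rows>= 0.1
[0.0, 0.0, 0.099] 0.0 rows>= 2.4
[0.0008, 0.0293, 0.0301, 0.0306]
```

```bash
python3 -m jog '[0,0,0.015,0,-1,0,0,0.035,0,-1,0,0,0.055,0,-1,0,0,0.072,0,-1,0,0,0.085,0,-1,0,0,0.092,0,-1,0,0,0.096,0,-1,0,0,0.097,0,-1]'|sed -n 2,4p
python3 -m jog '[0,0,0.001,0,-1,0,0,0.002,0,-1,0,0,0.003,0,-1,0,0,0.004,0,-1,0,0,0.005,0,-1,0,0,0.005,0,-1,0,0,0.005,0,-1,0,0,0.005,0,-1]'|sed -n 2,4p
```

```text
tool_pos: [0.5386, 0.3864, 0.1383]
ee_rot: [-180.0, 0.0, 99.3]
wrist_force: [0.2, 0.0, -4.3]
tool_pos: [0.5383, 0.3873, 0.1337]
ee_rot: [180.0, -0.0, 99.4]
wrist_force: [-0.2, 1.0, -3.5]
```

```bash
python3 -m jog '[0,0,0.001,0,-1,0,0,0.001,0,-1,0,0,0.002,0,-1,0,0,0.002,0,-1,0,0,0.002,0,-1,0,0,0.002,0,-1,0,0,0.002,0,-1,0,0,0.002,0,-1]'|sed -n 2,4p
python3 -m jog '[0,0,0.001,0,-1,0,0,0.001,0,-1,0,0,0.001,0,-1,0,0,0.001,0,-1,0,0,0.001,0,-1,0,0,0.001,0,-1,0,0,0.001,0,-1,0,0,0.001,0,-1]'|sed -n 2,4p
```

```text
tool_pos: [0.5383, 0.3873, 0.1323]
ee_rot: [180.0, -0.0, 99.4]
wrist_force: [-4.2, -1.4, 5.8]
tool_pos: [0.5383, 0.3873, 0.1323]
ee_rot: [180.0, -0.0, 99.4]
wrist_force: [-6.0, -2.9, 11.4]
```

```bash
python3 -m jog '[0,0,0,0,-0.1,0,0,0,0,-0.05,0,0,0,0,0,0,0,0,0,0.1,0,0,0,0,0.3,0,0,0,0,0.5,0,0,0,0,0.6,0,0,0,0,0.6]'|tail -3
python3 -m jog '[0,0,-0.015,0,0.6,0,0,-0.035,0,0.6,0,0,-0.06,0,0.6,0,0,-0.09,0,0.6,0,0,-0.12,0,1,0,0,-0.145,0,1,0,0,-0.165,0,1,0,0,-0.17,0,1]'|sed -n 2,3p
python3 - <<'E'
from h import *
plan([(.581,-.0003,.30,94.1),(.581,-.0003,.141,94.1),(.581,-.0003,.305,94.1),(.5515,.3008,.305,99.4),(.5515,.3008,.137,99.4)])
p,X=cloud("wrist"); m=(abs(X[...,0]-.538)<.04)&(abs(X[...,1]-.388)<.04)&(X[...,2]>.07);q=X[m];P(len(q),(q.min(0)+q.max(0))/2,np.ptp(q,axis=0),np.percentile(q[:,2],[10,50,98]))
E
```

```text
wrist_force: [-0.9, 0.1, 0.1]
gripper_width: 0.799
grasp_force: 0.0
tool_pos: [0.5396, 0.388, 0.3051]
ee_rot: [179.6, -0.1, 99.4]
[-0.39, -0.023, 0.005] 0.093 rows>= 9.4
[0.0, 0.0, 0.159] -0.0 rows>= 3.8
[0.0, 0.0, -0.164] -0.0 rows>= 3.9
[0.303, -0.008, 0.0] -0.093 rows>= 7.3
[-0.0, 0.0, 0.168] 0.0 rows>= 4.0
33751 [0.538, 0.3903, 0.2046] [0.08, 0.0419, 0.2687] [0.3076, 0.3235, 0.3364]
```

```bash
python3 -m jog '[-0.02,-0.001,0,0.01,1,-0.06,-0.003,0,0.03,1,-0.1,-0.006,0,0.05,1,-0.14,-0.008,0,0.07,1,-0.18,-0.01,0,0.093,1,-0.22,-0.012,0,0.093,1,-0.26,-0.015,0,0.093,1,-0.3,-0.018,0,0.093,1]'|sed -n 2,3p
python3 -m jog '[-0.03,-0.002,0,0,1,-0.055,-0.003,0,0,1,-0.075,-0.003,0,0,1,-0.086,-0.003,0,0,1,-0.09,0.003,0,0,1,-0.09,0.003,0.002,0,1,-0.09,0.003,0.005,0,1,-0.09,0.003,0.005,0,1]'|sed -n 2,3p
python3 - <<'E'
from h import *
plan([(.581,-.0003,.2985,94.1),(.581,-.0003,.14,94.1)])
p,X=cloud("wrist"); m=(np.hypot(X[...,0]-.581,X[...,1])<.035)&(X[...,2]>.093)&(X[...,2]<.106);q=X[m];P((q.min(0)+q.max(0))/2,np.ptp(q,axis=0))
E
```

```text
tool_pos: [0.5687, 0.0864, 0.2988]
ee_rot: [-179.9, -0.0, 94.1]
tool_pos: [0.5785, 0.0001, 0.2945]
ee_rot: [-179.9, -0.0, 94.2]
[-0.001, 0.002, -0.004] 0.001 rows>= 0.1
[0.0, 0.0, 0.158] 0.0 rows>= 3.8
[0.5807, 0.0001, 0.098] [0.0414, 0.0416, 0.0099]
```

```bash
python3 -m jog '[0,0.002,0.02,0,1,0,0.002,0.05,0,1,0,0.002,0.08,0,1,0,0.002,0.11,0,1,0,0.002,0.135,0,1,0,0.002,0.148,0,1,0,0.002,0.154,0,1,0,0.002,0.154,0,1]' 60 |sed -n 2,4p
python3 -m jog '[0,0,0,0,0.6,0,0,0,0,0.3,0,0,0,0,0.15,0,0,0,0,0.05,0,0,0,0,-0.2,0,0,0,0,-1,0,0,0,0,-1,0,0,0,0,-1]' 60
python3 -m jog '[0,0,-0.003,0,-1,0,0,-0.008,0,-1,0,0,-0.018,0,-1,0,0,-0.035,0,-1,0,0,-0.06,0,-1,0,0,-0.09,0,-1,0,0,-0.12,0,-1,0,0,-0.145,0,-1]'
python3 -m jog '[0,0,-0.018,0,-1,0.025,-0.001,-0.02,-0.01,-1,0.065,-0.002,-0.02,-0.03,-1,0.105,-0.003,-0.02,-0.05,-1,0.145,-0.004,-0.02,-0.07,-1,0.185,-0.005,-0.02,-0.093,-1,0.215,-0.006,-0.02,-0.093,-1,0.24,-0.007,-0.02,-0.093,-1]'|sed -n 2,3p
python3 -m jog '[0.025,0,0,0,-1,0.045,0,0,0,-1,0.058,0,0,0,-1,0.062,0,0,0,-1,0.062,0.004,0.01,0,-1,0.062,0.004,0.03,0,-1,0.062,0.004,0.05,0,-1,0.062,0.004,0.07,0,-1]'|sed -n 2,3p
python3 - <<'E'
from h import *
plan([(.5515,.3008,.235,99.4),(.5515,.3008,.137,99.4)])
E
```

```text
tool_pos: [0.5799, -0.0001, 0.1403]
ee_rot: [-179.8, -0.0, 94.1]
wrist_force: [-0.1, 0.1, 0.0]
time: 51.72
tool_pos: [0.582, -0.0012, 0.1432]
ee_rot: [179.8, 0.0, 94.1]
wrist_force: [-1.0, 0.6, 5.4]
gripper_width: 0.48
grasp_force: 60.3
time: 52.38
tool_pos: [0.5802, -0.0011, 0.289]
ee_rot: [-180.0, 0.0, 94.1]
wrist_force: [0.6, -0.5, -2.5]
gripper_width: 0.477
grasp_force: 61.7
tool_pos: [0.5553, 0.2401, 0.3069]
ee_rot: [-179.9, -0.0, 99.5]
tool_pos: [0.5512, 0.2979, 0.2354]
ee_rot: [-180.0, 0.1, 99.3]
[0.003, 0.001, 0.0] -0.002 rows>= 0.1
[-0.0, -0.0, 0.098] 0.0 rows>= 2.4
```

```bash
python3 -m jog '[0.003,0,0.015,0,-1,0.003,0,0.035,0,-1,0.003,0,0.055,0,-1,0.003,0,0.072,0,-1,0.003,0,0.085,0,-1,0.003,0,0.092,0,-1,0.003,0,0.096,0,-1,0.003,0,0.097,0,-1]'|sed -n 2,4p
python3 -m jog '[0,0,0.001,0,-1,0,0,0.002,0,-1,0,0,0.003,0,-1,0,0,0.004,0,-1,0,0,0.005,0,-1,0,0,0.006,0,-1,0,0,0.006,0,-1,0,0,0.006,0,-1]'|sed -n 2,4p
```

```text
tool_pos: [0.5503, 0.3015, 0.1389]
ee_rot: [-179.9, 0.0, 99.3]
wrist_force: [1.2, -0.5, -2.9]
tool_pos: [0.5502, 0.3026, 0.1336]
ee_rot: [-180.0, 0.0, 99.4]
wrist_force: [0.2, 0.2, -2.9]
```

```bash
python3 -m jog '[0,0,0.001,0,-1,0,0,0.001,0,-1,0,0,0.002,0,-1,0,0,0.002,0,-1,0,0,0.002,0,-1,0,0,0.002,0,-1,0,0,0.002,0,-1,0,0,0.002,0,-1]'|sed -n 2,4p
python3 -m jog '[0,0,0,0,-0.05,0,0,0,0,0,0,0,0,0,0.05,0,0,0,0,0.15,0,0,0,0,0.3,0,0,0,0,0.5,0,0,0,0,0.6,0,0,0,0,0.6]'|tail -3
python3 -m jog '[0,0,-0.015,0,0.6,0,0,-0.035,0,0.6,0,0,-0.06,0,0.6,0,0,-0.09,0,0.6,0,0,-0.12,0,1,0,0,-0.145,0,1,0,0,-0.165,0,1,0,0,-0.17,0,1]'|sed -n 2,3p
python3 - <<'E'
from h import *
plan([(.5865,-.0745,.30,94.1),(.5865,-.0745,.1405,94.1),(.5865,-.0745,.305,94.1),(.4481,.3748,.305,99.4)])
import cv2
p,X=cloud("top"); cv2.imwrite("pics/top7.png",cv2.resize(p[190:390,110:510,::-1],(800,400),interpolation=cv2.INTER_CUBIC))
E
```

```text
tool_pos: [0.5502, 0.3027, 0.1332]
ee_rot: [180.0, -0.0, 99.4]
wrist_force: [-5.3, -1.6, 8.6]
wrist_force: [-0.1, -0.8, 0.6]
gripper_width: 0.797
grasp_force: 0.0
tool_pos: [0.5516, 0.3032, 0.3058]
ee_rot: [179.6, -0.1, 99.4]
[-0.378, -0.027, 0.006] 0.093 rows>= 9.1
[-0.0, -0.0, 0.159] -0.0 rows>= 3.8
[-0.0, -0.0, -0.164] -0.0 rows>= 3.9
[0.458, -0.106, -0.0] -0.093 rows>= 11.3
```

View pics/top7.png

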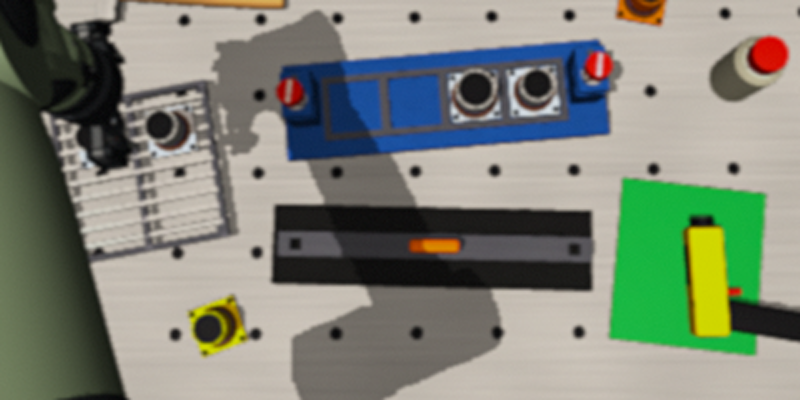

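Neck_2 stands on the rack at crop (168,128), the bar is centred on its mat, and the gun is still on its mat. Next is neck_3.

```bash
python3 -m jog '[-0.02,-0.001,0,0.01,1,-0.06,-0.004,0,0.03,1,-0.1,-0.007,0,0.05,1,-0.14,-0.01,0,0.07,1,-0.18,-0.013,0,0.093,1,-0.22,-0.015,0,0.093,1,-0.26,-0.018,0,0.093,1,-0.3,-0.021,0,0.093,1]'|sed -n 2,3p
python3 -m jog '[-0.03,0,0,0,1,-0.055,0,0,0,1,-0.07,0,0,0,1,-0.078,0,0,0,1,-0.078,0.003,0,0,1,-0.078,0.003,0.002,0,1,-0.078,0.003,0.005,0,1,-0.078,0.003,0.005,0,1]'|sed -n 2,3p
python3 - <<'E'
from h import *
p,X=cloud("wrist"); m=(np.hypot(X[...,0]-.586,X[...,1]+.0745)<.037)&(X[...,2]>.093)&(X[...,2]<.106);q=X[m];P((q.min(0)+q.max(0))/2,np.ptp(q,axis=0))
plan([(.5865,-.0745,.2985,94.1),(.5865,-.0745,.1405,94.1)])
E
```

```text
tool_pos: [0.5776, 0.0014, 0.2997]
ee_rot: [-179.9, -0.0, 94.1]
tool_pos: [0.5867, -0.0728, 0.2958]
ee_rot: [-179.9, -0.0, 94.2]
[0.5866, -0.0749, 0.0977] [0.0472, 0.0474, 0.0093]
[-0.002, -0.0, -0.002] 0.002 rows>= 0.1
[0.0, -0.0, 0.158] -0.0 rows>= 3.8
```

```bash
python3 -m jog '[-0.002,0,0.02,0,1,-0.002,0,0.05,0,1,-0.002,0,0.08,0,1,-0.002,0,0.11,0,1,-0.002,0,0.135,0,1,-0.002,0,0.148,0,1,-0.002,0,0.155,0,1,-0.002,0,0.155,0,1]' 60 |sed -n 2,4p
python3 -m jog '[0,0,0,0,0.6,0,0,0,0,0.4,0,0,0,0,0.25,0,0,0,0,0.1,0,0,0,0,-0.2,0,0,0,0,-1,0,0,0,0,-1,0,0,0,0,-1]' 60
python3 -m jog '[0,0,-0.003,0,-1,0,0,-0.008,0,-1,0,0,-0.018,0,-1,0,0,-0.035,0,-1,0,0,-0.06,0,-1,0,0,-0.09,0,-1,0,0,-0.12,0,-1,0,0,-0.145,0,-1]'
python3 -m jog '[0,0,-0.018,0,-1,0.025,-0.006,-0.02,-0.01,-1,0.06,-0.014,-0.02,-0.03,-1,0.1,-0.023,-0.02,-0.05,-1,0.14,-0.032,-0.02,-0.07,-1,0.18,-0.042,-0.02,-0.093,-1,0.22,-0.051,-0.02,-0.093,-1,0.26,-0.06,-0.02,-0.093,-1]'|sed -n 2,3p
python3 - <<'E'
from h import *
plan([(.4481,.3748,.305,99.4),(.4481,.3748,.137,99.4)])
E
```

```text
tool_pos: [0.5862, -0.0754, 0.1402]
ee_rot: [-179.8, -0.1, 94.1]
wrist_force: [0.0, -0.3, 0.4]
time: 59.82
tool_pos: [0.5882, -0.0766, 0.1434]
ee_rot: [179.8, 0.0, 94.1]
wrist_force: [-0.0, 0.2, 5.4]
gripper_width: 0.541
grasp_force: 60.9
time: 60.48
tool_pos: [0.5869, -0.0764, 0.2893]
ee_rot: [180.0, 0.0, 94.1]
wrist_force: [2.0, -0.6, -2.6]
gripper_width: 0.544
grasp_force: 62.6
tool_pos: [0.5075, 0.1801, 0.3074]
ee_rot: [-180.0, 0.0, 99.4]
[0.202, -0.027, 0.002] -0.0 rows>= 4.9
[-0.0, 0.0, 0.168] -0.0 rows>= 4.0
```

```bash
python3 -m jog '[0.03,-0.005,0,0,-1,0.065,-0.01,0,0,-1,0.1,-0.015,0,0,-1,0.135,-0.02,0,0,-1,0.165,-0.023,0,0,-1,0.188,-0.026,0,0,-1,0.202,-0.027,0.002,0,-1,0.202,-0.027,0.002,0,-1]'|sed -n 2,3p
python3 -m jog '[0,0.001,0.02,0,-1,0,0.001,0.05,0,-1,0,0.001,0.08,0,-1,0,0.001,0.11,0,-1,0,0.001,0.135,0,-1,0,0.001,0.152,0,-1,0,0.001,0.162,0,-1,0,0.001,0.166,0,-1]'|sed -n 2,4p
python3 -m jog '[0,0,0,0,-1,0,0,0,0,-1,0,0,0,0,-1,0,0,0,0,-1,0,0,0,0,-1,0,0,0,0,-1,0,0,0,0,-1,0,0,0,0,-1]'|sed -n 2,4p
```

```text
tool_pos: [0.4481, 0.3757, 0.3046]
ee_rot: [-180.0, -0.0, 99.6]
tool_pos: [0.4499, 0.3721, 0.1371]
ee_rot: [-179.8, 0.1, 99.3]
wrist_force: [-0.5, 0.4, -3.0]
tool_pos: [0.4502, 0.3738, 0.1388]
ee_rot: [180.0, -0.0, 99.4]
wrist_force: [0.9, -0.1, -2.4]
```

Contact is expected at about 0.1334.

```bash
python3 -m jog '[0,0,0.001,0,-1,0,0,0.002,0,-1,0,0,0.003,0,-1,0,0,0.004,0,-1,0,0,0.005,0,-1,0,0,0.006,0,-1,0,0,0.006,0,-1,0,0,0.006,0,-1]'|sed -n 2,4p
python3 -m jog '[0,0,0,0,-1,0,0,0,0,-1,0,0,0,0,-1,0,0,0,0,-1,0,0,0.001,0,-1,0,0,0.001,0,-1,0,0,0.001,0,-1,0,0,0.001,0,-1]'|sed -n 2,4p
```

```text
tool_pos: [0.4501, 0.3737, 0.1335]
ee_rot: [180.0, -0.0, 99.4]
wrist_force: [-3.0, -1.6, 5.9]
tool_pos: [0.4501, 0.3737, 0.1334]
ee_rot: [180.0, -0.0, 99.4]
wrist_force: [-4.5, -2.9, 12.3]
```

```bash
python3 -m jog '[0,0,0,0,0.05,0,0,0,0,0.1,0,0,0,0,0.15,0,0,0,0,0.25,0,0,0,0,0.4,0,0,0,0,0.6,0,0,0,0,0.7,0,0,0,0,0.7]'|tail -3
python3 -m jog '[0,0,-0.015,0,0.7,0,0,-0.035,0,0.7,0,0,-0.06,0,0.7,0,0,-0.09,0,0.7,0,0,-0.12,0,1,0,0,-0.145,0,1,0,0,-0.165,0,1,0,0,-0.17,0,1]'|sed -n 2,3p
python3 - <<'E'
from h import *
plan([(.5925,-.146,.30,94.1),(.5925,-.146,.1405,94.1),(.5925,-.146,.305,94.1),(.4628,.2861,.305,99.4)])
E
```

```text
wrist_force: [-0.1, -0.5, -0.3]
gripper_width: 0.853
grasp_force: 0.0
tool_pos: [0.4515, 0.3746, 0.3055]
ee_rot: [179.7, -0.1, 99.4]
[-0.537, 0.054, 0.006] 0.092 rows>= 12.9
[0.0, 0.0, 0.159] 0.0 rows>= 3.8
[0.0, 0.0, -0.164] 0.0 rows>= 3.9
[0.441, -0.098, -0.0] -0.092 rows>= 10.8
```

```bash
python3 -m jog '[-0.02,0.002,0,0.01,1,-0.06,0.006,0,0.03,1,-0.1,0.01,0,0.05,1,-0.14,0.014,0,0.07,1,-0.18,0.018,0,0.092,1,-0.22,0.022,0,0.092,1,-0.26,0.026,0,0.092,1,-0.3,0.03,0,0.092,1]'|sed -n 2,3p
python3 -m jog '[-0.035,0.006,0,0,1,-0.075,0.013,0,0,1,-0.115,0.02,0,0,1,-0.155,0.027,0,0,1,-0.19,0.034,0.002,0,1,-0.217,0.039,0.004,0,1,-0.234,0.046,0.005,0,1,-0.238,0.046,0.005,0,1]'|sed -n 2,3p
python3 - <<'E'
from h import *
p,X=cloud("wrist"); m=(np.hypot(X[...,0]-.5925,X[...,1]+.149)<.033)&(X[...,2]>.093)&(X[...,2]<.106);q=X[m];P((q.min(0)+q.max(0))/2,np.ptp(q,axis=0))
plan([(.5925,-.146,.2985,94.1),(.5925,-.146,.1405,94.1)])
E
```

```text
tool_pos: [0.5286, 0.0808, 0.3006]
ee_rot: [-179.9, -0.0, 94.1]
tool_pos: [0.5923, -0.1547, 0.2947]
ee_rot: [-179.9, 0.0, 93.9]
[0.5923, -0.148, 0.0978] [0.0407, 0.0416, 0.0094]
[0.008, 0.001, -0.004] -0.003 rows>= 0.2
[-0.0, 0.0, 0.158] 0.0 rows>= 3.8
```

```bash
python3 -m jog '[0.004,0,0,0,1,0.008,0.001,0.02,0,1,0.008,0.001,0.05,0,1,0.008,0.001,0.08,0,1,0.008,0.001,0.11,0,1,0.008,0.001,0.135,0,1,0.008,0.001,0.148,0,1,0.008,0.001,0.154,0,1]' 60 |sed -n 2,4p
python3 -m jog '[0,0,0,0,0.6,0,0,0,0,0.3,0,0,0,0,0.15,0,0,0,0,0.05,0,0,0,0,-0.2,0,0,0,0,-1,0,0,0,0,-1,0,0,0,0,-1]' 60
python3 -m jog '[0,0,-0.003,0,-1,0,0,-0.008,0,-1,0,0,-0.018,0,-1,0,0,-0.035,0,-1,0,0,-0.06,0,-1,0,0,-0.09,0,-1,0,0,-0.12,0,-1,0,0,-0.145,0,-1]'
python3 -m jog '[0,0,-0.018,0,-1,0.025,-0.006,-0.02,-0.01,-1,0.06,-0.014,-0.02,-0.03,-1,0.1,-0.023,-0.02,-0.05,-1,0.14,-0.032,-0.02,-0.07,-1,0.18,-0.042,-0.02,-0.092,-1,0.22,-0.051,-0.02,-0.092,-1,0.26,-0.06,-0.02,-0.092,-1]'|sed -n 2,3p
python3 - <<'E'
from h import *
plan([(.4628,.2861,.305,99.4),(.4628,.2861,.137,99.4)])
E
```

```text
tool_pos: [0.5902, -0.1406, 0.14]
ee_rot: [-179.7, -0.1, 94.3]
wrist_force: [-0.1, 0.1, -0.5]
time: 68.53
tool_pos: [0.5933, -0.1435, 0.1445]
ee_rot: [179.8, 0.0, 94.1]
wrist_force: [-0.0, 1.0, 5.7]
gripper_width: 0.478
grasp_force: 60.4
time: 69.2
tool_pos: [0.592, -0.1434, 0.2903]
ee_rot: [180.0, 0.0, 94.1]
wrist_force: [1.3, -0.1, -2.2]
gripper_width: 0.476
grasp_force: 61.4
tool_pos: [0.5123, 0.1131, 0.3083]
ee_rot: [-180.0, 0.0, 99.4]
[0.179, -0.021, 0.003] -0.001 rows>= 4.3
[-0.0, 0.0, 0.168] 0.0 rows>= 4.0
```

```bash
python3 -m jog '[0.03,-0.004,0,0,-1,0.065,-0.008,0,0,-1,0.1,-0.012,0,0,-1,0.13,-0.016,0,0,-1,0.155,-0.019,0.001,0,-1,0.172,-0.021,0.002,0,-1,0.179,-0.021,0.003,0,-1,0.179,-0.021,0.003,0,-1]'|sed -n 2,3p
python3 -m jog '[0,0.001,0.02,0,-1,0,0.001,0.05,0,-1,0,0.001,0.08,0,-1,0,0.001,0.11,0,-1,0,0.001,0.135,0,-1,0,0.001,0.152,0,-1,0,0.001,0.162,0,-1,0,0.001,0.165,0,-1]'|sed -n 2,4p
python3 -m jog '[0,0,0,0,-1,0,0,0,0,-1,0,0,0,0,-1,0,0,0,0,-1,0,0,0,0,-1,0,0,0,0,-1,0,0,0,0,-1,0,0,0,0,-1]'|sed -n 2,4p
```

```text
tool_pos: [0.4631, 0.2858, 0.3048]
ee_rot: [-180.0, 0.0, 99.5]
tool_pos: [0.4643, 0.2834, 0.1382]
ee_rot: [-179.8, 0.1, 99.3]
wrist_force: [-0.7, -0.5, -2.8]
tool_pos: [0.4648, 0.2851, 0.1399]
ee_rot: [180.0, -0.0, 99.4]
wrist_force: [-0.4, -0.2, -3.3]
```

```bash
python3 -m jog '[0,0,0.001,0,-1,0,0,0.002,0,-1,0,0,0.003,0,-1,0,0,0.004,0,-1,0,0,0.005,0,-1,0,0,0.006,0,-1,0,0,0.006,0,-1,0,0,0.006,0,-1]'|sed -n 2,4p
python3 -m jog '[0,0,0,0,-1,0,0,0,0,-1,0,0,0,0,-1,0,0,0,0,-1,0,0,0,0,-1,0,0,0,0,-1,0,0,0,0,-1,0,0,0,0,-1]'|sed -n 2,4p
```

```text
tool_pos: [0.4646, 0.2849, 0.1345]
ee_rot: [180.0, 0.0, 99.4]
wrist_force: [-2.9, -0.5, 5.2]
tool_pos: [0.4646, 0.285, 0.1345]
ee_rot: [180.0, 0.0, 99.4]
wrist_force: [-2.9, -1.0, 4.8]
```

Neck_4 is in contact with the rack. I release it, raise, and swing clear for a final look.

```bash
python3 -m jog '[0,0,0,0,-0.05,0,0,0,0,0,0,0,0,0,0.05,0,0,0,0,0.15,0,0,0,0,0.3,0,0,0,0,0.5,0,0,0,0,0.6,0,0,0,0,0.6]'|tail -3
python3 -m jog '[0,0,-0.015,0,0.6,0,0,-0.035,0,0.6,0,0,-0.06,0,0.6,0,0,-0.09,0,0.6,0,0,-0.12,0,0.6,0,0,-0.145,0,0.6,0,0,-0.165,0,0.6,0,0,-0.17,0,0.6]'|sed -n 2,3p
python3 -m jog '[-0.03,0,0,0,0.6,-0.07,0,0,0,0.6,-0.11,0,0,0,0.6,-0.15,0,0,0,0.6,-0.19,0,0,0,0.6,-0.23,0,0,0,0.6,-0.25,0,0,0,0.6,-0.26,0,0,0,0.6]'|sed -n 2,3p
python3 - <<'E'
from h import *
import cv2
p,X=cloud("top"); cv2.imwrite("pics/top8.png",cv2.resize(p[190:390,110:510,::-1],(800,400),interpolation=cv2.INTER_CUBIC))
r=np.radians(9.4)
for x,y in((.538,.388),(.550,.303),(.450,.374),(.4646,.281)):
    m=(np.hypot(X[...,0]-x,X[...,1]-y)<.04)&(X[...,2]>.08)&(X[...,2]<.1);q=X[m];c=(q.min(0)+q.max(0))/2;d=c[:2]-[.4998,.3378]
    P(len(q),c,np.median(q[:,2]),"rack",d[0]*np.cos(r)+d[1]*np.sin(r),-d[0]*np.sin(r)+d[1]*np.cos(r))
E
```

```text
wrist_force: [0.3, 0.3, -0.1]
gripper_width: 0.798
grasp_force: 0.0
tool_pos: [0.4661, 0.2856, 0.3074]
ee_rot: [179.7, -0.1, 99.4]
tool_pos: [0.5072, 0.0257, 0.3027]
ee_rot: [-179.9, 0.0, 99.2]
204 [0.536, 0.3878, 0.0887] 0.0897 rack 0.0438 0.0435
248 [0.5485, 0.3022, 0.0887] 0.0901 rack 0.0422 -0.043
339 [0.4489, 0.3735, 0.0896] 0.0899 rack -0.0444 0.0436
252 [0.4632, 0.2786, 0.0887] 0.0904 rack -0.0458 -0.0524
```

View pics/top8.png

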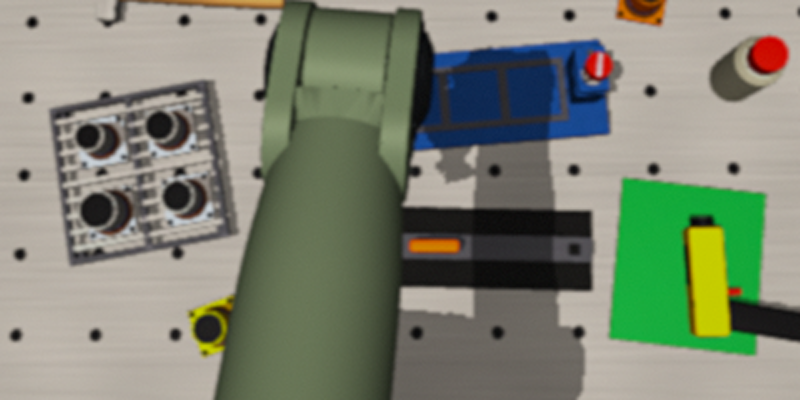

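All four necks stand on the rack with tops at 0.090. The bar and gun are in place, and the gripper is clear at z = 0.30.

```bash
python3 -c "
from bench import *
print(get_state()['time']); print(job_done())"
```

```text
75.25
the job is handed in; nothing more can be done
None
```

I handed the job in at 75 s: all four welds were checked left to right, both plungers were left latched open about 12 mm up, the bar lies flat on the black mat, and the four necks stand upright on the rack; the thermometer is on its green mat, although it was knocked there after I laid it down (about 19 and 14 mm off centre, within limits), and no judging result came back.

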